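# Fetch the dry block from behind the bottles

### The job

The two bottles in the grey tray stand in the way of the aluminium vial block: first stand both on the blue mat, then fetch the block and lay it on the locating stage, well down and pushed home flush against both of its stops. With the block in place and released, put each bottle back on the very spot in the tray where it stood at the start; keep the bottles upright throughout and leave the beaker, petri dish and flask alone.

Things in the scene. Friction and masses are not known exactly. Their poses are not given: they have to be found in the camera images.
- blue_cap_mid (a point): Translucent white reagent bottle with a blue screw cap, 56 mm in diameter, 105 mm high; the body is straight-sided up to about 65 mm and can be gripped all round. The point is on its axis half-way up, 52.5 mm above its underside; z points up along the bottle.
- red_cap_mid (a point): White reagent bottle with a red screw cap and yellow band, 52 mm in diameter, 100 mm high, straight-sided up to about 60 mm. The point is on its axis half-way up, 50 mm above its underside; z points up.
- block_mid (a point): Bare aluminium dry block with two rows of six dark vial wells on top, 44 mm (its x) by 110 mm (its y) by 60 mm high, about 0.4 kg. It stands upright in the tray, its long side along the tray's y. The point is its centre, 30 mm above its underside. It can only be gripped across the 44 mm, so the side that faces the bottles must be free.
- tray: Fixed shallow grey tray, 144 mm (x) by 180 mm (y); floor 4 mm, lip 10 mm above the worktop. Origin at the centre of its underside, z up, +x to its rear, away from the robot. The bottles stand on two white-ringed spots near x = -30, y = +43 and -43 mm (which stands where changes); the block stands behind them near x = +30, y = 0 mm, some 9 mm from them.
- mat: Fixed flat blue mat for parking the bottles, 100 mm (x) by 170 mm (y), 3 mm thick, room for two bottles side by side along y. Origin at the centre of its underside, z up.
- stage: Fixed aluminium stage, 110 mm (x) by 170 mm (y), face 10 mm above the worktop. Origin at the centre of its underside, z up. Two dark stops stand 8 mm above the face: the rear one with its contact face at x = +30 mm (y -52 to +48), the left one with its contact face at y = +65 mm (x -27 to +23). Home against both, long side along y, the block has its centre at x = 8, y = 10, z = 40 mm.
- beaker: Bystander: empty glass beaker, 53 mm in diameter, 71 mm high. Origin at the centre of its underside.
- petri: Bystander: clear petri dish, 63 mm in diameter, 16 mm high. Origin at the centre of its underside.
- flask_conical: Bystander: conical flask with a black stopper, 63 mm in diameter, 118 mm high. Origin at the centre of its underside.
Mind the look-alikes: they are no part of the job. What is shaped like the part that bears red_cap_mid but orange or purple is not meant.

How it is judged:
By the outcome, as a careful person would: the job done as asked, in the order asked, and still so for the second after the job is handed in, with the robot touching nothing.
It also fails if it takes over 120 s, if anything falls off the work surface, if the arm or the gripper's body presses on something with over 40 N, if the wrist force passes 120 N, or if a joint passes its speed limit or range.

### The arm

A 6-joint arm with a two-finger parallel gripper is mounted at the origin on the work surface; the furniture and walls round the work are solid. World frame = base frame: x ahead of the robot, y to its left, z up, the work surface at z = 0. Lengths are in m, angles in rad, forces in N, time in s.
With the tool pointing down it reaches from about 0.3 to 0.775 m from the base axis. Payload 14.6 kg.
Tool frame: the origin (TCP) lies midway between the tips of the shut fingers; the grasp point (between the pads) lies 19 mm behind it; y points along the fingers, x is the direction in which the jaws open and shut, and the axes are right-handed (so a half turn about y gives the same grasp; the last joint's range is limited). The gripper opens to 94 mm and grips with 3 to 60 N. Pads are 16 mm wide; open, the fingers measure 119 mm over their backs; the gripper's body (75 mm by 177 mm) begins 78 mm behind the grasp point.
Start: joints at [1.138, 0.3, 1.521, -0, 1.321, -0.067], TCP at [0.197, 0.514, 0.205] pointing down, gripper open.
Joint ranges: [-3.03, 3.03], [-0.79, 2.21], [0.23, 2.52], [-1.04, 4.18], [0, 3.07], [-2.55, 2.55]. Speed limits (rad/s): [2.22, 2.22, 2.57, 3.14, 3.14, 3.14].

### API

Orientations are given as a unit quaternion [w, x, y, z].
In Python, from plant import ctrl, imaging gives the robot as it stands.
- The arm moves only by the tool play_rows, never from a script. Its argument "commands" is a list of rows, each a list of 7 numbers: the turn, a rotation vector about the tool's x, y, z in degrees, then the shift along the tool's x, y, z in cm, then the closure in counts, from 0 (fully open) to 255 (shut). In form: [[rx, ry, rz, dx, dy, dz, gripper], ...]. A call has 1 to 12 rows; each row is the pose to reach, as a shift and turn from the pose measured when the call began, along the tool's axes at that moment; what a row does not reach only later rows make up. A row lasts 1/10 s, in which the tool goes at most 50 mm and 8.59 degrees, less where a joint would pass 70% of its speed; a pose out of reach is approached as far as the arm can. A call with a gripper value outside its range is refused whole. The fingers move at their own pace and stop on an object; "force" is the grip in N (left out, the last holds). Time passes only in rows, so rows that repeat a pose let the fingers close. It gives the time, the measured TCP pose, the force and the opening at its end, in the units of the state.
- ctrl.sense(): the state, without advancing time (a new reading comes with each control period).
- imaging.get_image(name): name is "side" or "top"; returns (picture, depth): 400x640x3 uint8, red, green, blue; 400x640 float32, m along the optical axis (not along the pixel's ray), 0 where there is no reading.
- imaging.calibration(name): a dict with "K" (3x3 intrinsics, pixels), "eye" and "attitude" of the camera in the world. Camera axes: x right, y down, z forward; pixel columns grow to the right and rows downward; lengths in m; the calibration is good to about 2 mm. A picture is of the moment at which its call begins. calibration takes no time and is no camera call.
- ctrl.finish_job(): hands the job in, once; it reports no verdict.
Trained networks look in the newest picture that a camera, given by its name, has taken for a name from the list of things; names that differ only in an ending like _2 or _b are one class to them, and where a whole thing is asked for, a point or a joint stands for the part that bears it (a point fixed in the world has none). Each returns a list of dicts, best first, with "p" (0 to 1); they miss things now and then, are a little off and sometimes report something else, mostly with a low value. They report only what shows in the picture. A call takes as long as a camera call. They do not tell look-alikes from the thing itself.
- imaging.look_for(label, camera): "centre" ([column, row] in pixels, amid what is visible of it).
- imaging.masks_of(label, camera): "region" (400x640 bool, what is visible of it) and "centre" ([column, row] in pixels, amid what is visible of it).
The state is a dict: "clock": time; "joint_pos": joint angles; "qd": joint speeds; "effort": joint torques, N m; "ee_pos": TCP position; "ee_rot": TCP orientation; "wrist_force": force on the tool from outside, world axes, zero at the start; "ft_torque": the same for the moment, N m; "grip_width": finger opening in m.
Only numpy, scipy, OpenCV 4.12 (cv2) and the standard library are available. Lean on these libraries where they do the work, as an engineer would, in place of code of your own. Each camera call takes 0.05 s, during which the arm holds its last target. There are 200 camera calls.

## Working session

There is one attempt and no reset: what is moved stays moved. The work goes in short steps, Python scripts to look and compute and a tool call to move; the robot and the scene stay as the last step left them, time stands still between calls to the robot, and variables do not carry over. Pictures are saved under pics/ and viewed, about 12 in all and at most 16, crops included, and the job is handed in when it is done.

Besides the shell and the picture viewer there is one more tool, called after "Emit:" by a JSON object that holds its "method" and its "body", one argument or row to a line. play_rows: Moves the arm, as the interface text tells. Its arguments: {"type":"object","properties":{"commands":{"type":"array"},"force":{"type":"number"}},"required":["commands"]}

```bash
ls; mkdir -p pics; python3 - <<'E'
from plant import ctrl, imaging
import cv2, numpy as np
np.set_printoptions(precision=4,suppress=True)
for n in("top","side"):
    c=imaging.calibration(n); print(n,c)
    im,d=imaging.get_image(n); cv2.imwrite(f"pics/{n}0.png",im[:,:,::-1])
print(ctrl.sense())
for l in["blue_cap_mid","red_cap_mid","block_mid","tray","mat","stage","beaker","petri","flask_conical"]:
    for n in("top","side"):
        print(l,n,[(np.round(r["centre"]),round(r["p"],2)) for r in imaging.look_for(l,n)[:4]])
E
```

```text
pics
top {'K': array([[480.9022,   0.    , 311.4593],
       [  0.    , 480.9022, 199.2069],
       [  0.    ,   0.    ,   1.    ]]), 'eye': array([0.1864, 0.0207, 1.483 ]), 'attitude': array([ 0.0473, -0.7037,  0.7073, -0.0479])}
side {'K': array([[501.6696,   0.    , 325.2269],
       [  0.    , 501.6696, 201.174 ],
       [  0.    ,   0.    ,   1.    ]]), 'eye': array([-0.5869, -0.4566,  1.3217]), 'attitude': array([-0.2924,  0.7914, -0.5003,  0.1945])}
{'clock': 0.1, 'joint_pos': array([ 1.1384,  0.3004,  1.5215,  0.    ,  1.3207, -0.0666]), 'qd': array([ 0.0024, -0.0003, -0.002 , -0.001 ,  0.0003, -0.0002]), 'effort': array([  0.0017, -53.2636, -35.3285,   0.071 ,   0.0236,  -0.    ]), 'ee_pos': array([0.1966, 0.5134, 0.205 ]), 'ee_rot': array([-0.5824,  0.5828,  0.4004, -0.401 ]), 'wrist_force': array([ 0.2676,  0.5552, -1.1815]), 'ft_torque': array([ 0.0059, -0.0049,  0.0036]), 'grip_width': 0.09379469805171398}
blue_cap_mid top [(array([354., 165.]), 0.64)]
blue_cap_mid side [(array([364., 201.]), 0.61)]
red_cap_mid top [(array([346., 198.]), 0.75), (array([424., 140.]), 0.69
[... 167 characters left out ...]
array([387., 209.]), 0.56)]
block_mid top [(array([365., 144.]), 0.58)]
block_mid side [(array([380., 188.]), 0.89), (array([233., 193.]), 0.31)]
tray top [(array([367., 158.]), 0.95)]
tray side [(array([377., 213.]), 0.91)]
mat top [(array([282., 142.]), 0.6)]
mat side [(array([316., 175.]), 0.96)]
stage top [(array([203., 158.]), 0.75)]
stage side [(array([373., 243.]), 0.27)]
beaker top [(array([314., 198.]), 0.76)]
beaker side [(array([318., 209.]), 0.67), (array([250., 158.]), 0.34)]
petri top [(array([210., 212.]), 0.74)]
petri side [(array([317., 209.]), 0.55), (array([316., 175.]), 0.25)]
flask_conical top [(array([383., 209.]), 0.62)]
flask_conical side [(array([372., 245.]), 0.79)]
```

View pics/top0.png

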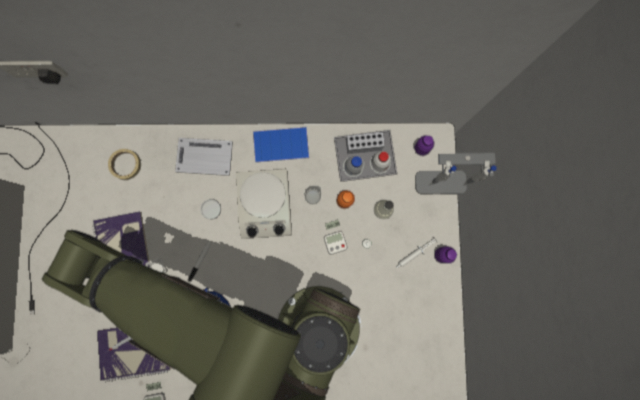

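View pics/side0.png

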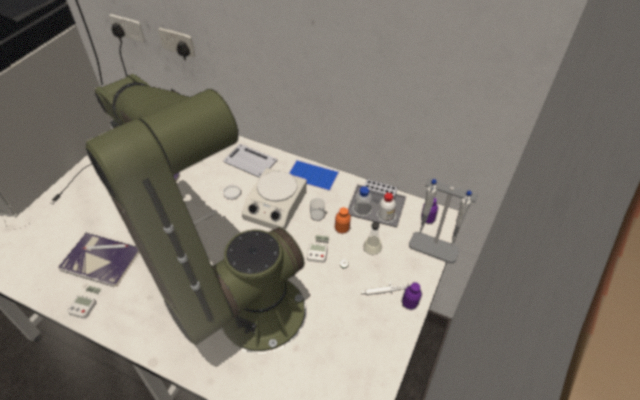

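Top view: red‑capped white bottle (381,156) and blue‑capped (354,165) are in the tray (366,155), with the block behind at (366,141). The mat is at (281,145) and the stage at (204,156). Candidates for red_cap: orange (346,198), purple (424,140), purple (444,253) and white/red in the tray (381,156), which I choose. Next I measure.

```bash
cat > h.py <<'E'
import numpy as np, cv2
from plant import ctrl, imaging
from scipy.spatial.transform import Rotation as R
np.set_printoptions(precision=4,suppress=True)
def cam(n):
    c=imaging.calibration(n); q=c["attitude"]
    return c["K"],np.array(c["eye"]),R.from_quat([q[1],q[2],q[3],q[0]]).as_matrix()
def cloud(n,d):
    K,e,A=cam(n); v,u=np.mgrid[:d.shape[0],:d.shape[1]]
    p=np.stack([(u-K[0,2])/K[0,0]*d,(v-K[1,2])/K[1,1]*d,d],-1)
    w=p@A.T+e; w[d<=0]=np.nan; return w
def onplane(n,uv,z):
    K,e,A=cam(n); uv=np.atleast_2d(np.float64(uv))
    r=np.c_[(uv-K[:2,2])/[K[0,0],K[1,1]],np.ones(len(uv))]@A.T
    return (e+r*((z-e[2])/r[:,2])[:,None])
def proj(n,P):
    K,e,A=cam(n); p=(np.atleast_2d(P)-e)@A; p=p@K.T; return p[:,:2]/p[:,2:]
E
python3 - <<'E'
from h import *
for n in("top","side"):
    im,d=imaging.get_image(n); w=cloud(n,d)
    np.savez(f"{n}0.npz",im=im,d=d,w=w)
    print(n,"table z", np.nanmedian(w[260:300,370:400,2]) )
    for l,z in[("blue_cap_mid",.109),("red_cap_mid",.104),("block_mid",.064),("tray",.01),("mat",.003),("stage",.01),("beaker",.071),("petri",.016),("flask_conical",.118)]:
        for r in imaging.masks_of(l,n)[:4]:
            if r["p"]<.4: continue
            m=r["region"]; c=np.argwhere(m)[:,::-1]
            P=w[m]; P=P[~np.isnan(P[:,0])]
            rect=cv2.minAreaRect(onplane(n,c,z)[:,:2].astype(np.float32))
            print(n,l,round(r["p"],2),np.round(r["centre"]),len(c),"cloud med",np.nanmedian(P,0),"zmax",np.percentile(P[:,2],97),"rect",np.round(rect[0],4),np.round(rect[1],4),round(rect[2],1))
# wall behind / heights profile along x at block
w=np.load("top0.npz")["w"]
for u in(204,366): print(u,[(v,np.round(w[v,u],3).tolist()) for v in range(95,150,5)])
im=np.load("top0.npz")["im"]
cv2.imwrite("pics/tc.png",cv2.resize(im[115:225,325:505],None,fx=4.4,fy=4.4,interpolation=cv2.INTER_CUBIC)[:,:,::-1])
cv2.imwrite("pics/ts.png",cv2.resize(im[115:225,165:325],None,fx=5,fy=5,interpolation=cv2.INTER_CUBIC)[:,:,::-1])
E
```

```text
top table z -0.0012055135968953579
top blue_cap_mid 0.65 [357. 163.] 332 cloud med [ 0.4772 -0.1086  0.0785] zmax 0.10994928973267794 rect [ 0.4733 -0.1061] [0.0537 0.061 ] 44.8
top red_cap_mid 0.84 [444. 254.] 332 cloud med [ 0.2121 -0.3692  0.0704] zmax 0.10077880980558618 rect [ 0.2124 -0.3607] [0.0631 0.0481] 89.7
top red_cap_mid 0.8 [425. 142.] 297 cloud med [ 0.5388 -0.3199  0.0692] zmax 0.10062082243682002 rect [ 0.5309 -0.3125] [0.0477 0.0622] 44.4
top red_cap_mid 0.68 [380. 157.] 296 cloud med [ 0.4901 -0.189   0.074 ] zmax 0.10505803404540237 rect [ 0.4848 -0.1856] [0.0483 0.0616] 62.6
top red_cap_mid 0.67 [345. 197.] 268 cloud med [ 0.3757 -0.08    0.0725] zmax 0.10116590525319934 rect [ 0.372  -0.0781] [0.0471 0.0558] 44.6
top block_mid 0.79 [364. 143.] 656 cloud med [ 0.5511 -0.1444  0.0613] zmax 0.06823126078854083 rect [ 0.5499 -0.1433] [0.0561 0.1146] 5.9
top block_mid 0.52 [384. 208.] 350 cloud med [ 0.3485 -0.195   0.0409] zmax 0.11921637562942652 rect [ 0.3483 -0.1963] [0.0594 0.06  ] 88.7
top mat 0.95 [282. 144.] 1684 cloud med [0.5612 0.1143 0.0017] zmax 0.007980
[... 2401 characters left out ...]
.1198 0.0568] 25.7
204 [(95, [0.689, 0.338, 0.103]), (100, [0.689, 0.348, 0.058]), (105, [0.687, 0.357, 0.018]), (110, [0.687, 0.368, -0.032]), (115, [0.686, 0.379, -0.083]), (120, [0.687, 0.392, -0.14]), (125, [0.627, 0.359, 0.0]), (130, [0.612, 0.36, -0.005]), (135, [0.595, 0.359, -0.003]), (140, [0.575, 0.356, 0.01]), (145, [0.558, 0.354, 0.017])]
366 [(95, [0.687, -0.145, 0.102]), (100, [0.688, -0.151, 0.055]), (105, [0.689, -0.156, 0.005]), (110, [0.687, -0.162, -0.04]), (115, [0.687, -0.168, -0.095]), (120, [0.687, -0.174, -0.151]), (125, [0.624, -0.156, 0.001]), (130, [0.609, -0.156, -0.004]), (135, [0.574, -0.148, 0.064]), (140, [0.558, -0.147, 0.066]), (145, [0.543, -0.147, 0.064])]
```

View pics/tc.png

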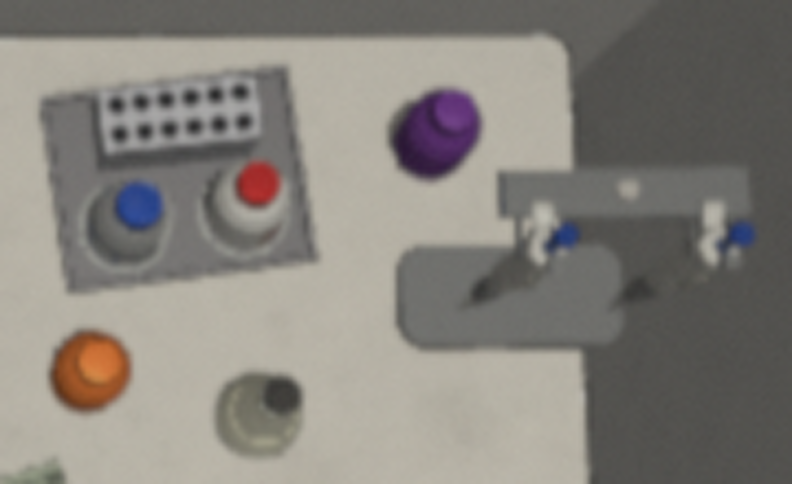

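View pics/ts.png

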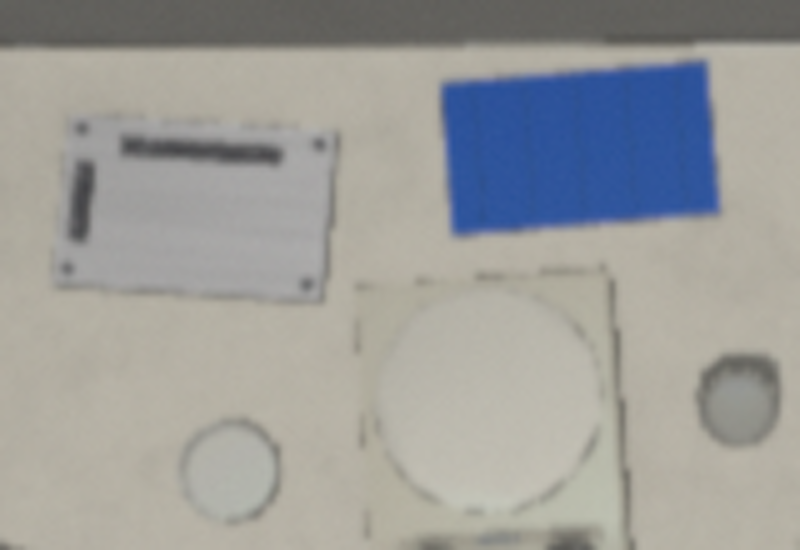

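The crop shows blue cap at crop (138,205), red cap (258,184), block top (97..260, 77..155). That confirms the white bottle with the red cap as the choice; the stage stops are at rear (200,150) and left (80,200). I'll fit rectangles to the corners.

```bash
cat > fit.py <<'E'
from h import *
def crop2px(c,s,o): return (np.float64(c)+.5)/s-.5+np.float64(o)
def fitrect(P,lx,ly):  # corners TL,TR,BR,BL in image = (+x,+y),(+x,-y),(-x,-y),(-x,+y)
    M=np.array([[lx,ly],[lx,-ly],[-lx,-ly],[-lx,ly]])/2
    Pc=P[:,:2].mean(0); H=M.T@(P[:,:2]-Pc); a=np.arctan2(H[0,1]-H[1,0],H[0,0]+H[1,1])
    Rm=np.array([[np.cos(a),-np.sin(a)],[np.sin(a),np.cos(a)]])
    return Pc,np.degrees(a),(P[:,:2]-Pc)-M@Rm.T
if __name__=="__main__":
    tc=lambda c:crop2px(c,4.4,(325,115)); ts=lambda c:crop2px(c,5,(165,115))
    for nm,c,z,lx,ly in[("tray",tc([(41,100),(288,68),(317,260),(68,293)]),.01,.144,.18),
      ("block",tc([(97,92),(257,77),(260,137),(105,155)]),.064,.044,.110),
      ("stage",ts([(68,117),(340,130),(325,300),(55,288)]),.01,.11,.17),
      ("mat",ts([(443,85),(707,62),(720,213),(453,236)]),.003,.1,.17)]:
        p,a,e=fitrect(onplane("top",c,z),lx,ly); print(nm,p,round(a,2),(e*1000).round(1).tolist())
        if nm=="tray": T=(p,a)
        if nm=="stage": S=(p,a)
    print("blue",onplane("top",tc([138,205]),.109)," red",onplane("top",tc([258,184]),.104))
    a=np.radians(T[1]);Rm=np.array([[np.cos(a),-np.sin(a)],[np.sin(a),np.cos(a)]])
    for q in[(-.03,.043),(-.03,-.043),(.03,0)]: print("tray pt",q,T[0]+Rm@q)
    a=np.radians(S[1]);Rm=np.array([[np.cos(a),-np.sin(a)],[np.sin(a),np.cos(a)]])
    print("home",S[0]+Rm@[.008,.01])
    print("stops", onplane("top",ts([(120,157),(280,164),(92,163),(86,242)]),.018))
    # cloud-based caps & block top from both cameras
    for n in("top","side"):
        D=np.load(f"{n}0.npz"); w=D["w"]; im=D["im"].astype(int)
        near=(abs(w[...,0]-.5)<.1)&(abs(w[...,1]+.15)<.1)
        for c,z,m in[("blue",.109,im[...,2]-im[...,0]>40),("red",.104,im[...,0]-im[...,2]>60)]:
            k=near&m&(w[...,2]>z-.006); print(n,c,k.sum(),np.nanmedian(w[k],0), onplane(n,np.argwhere(k)[:,::-1].mean(0),z))
        k=near&(abs(w[...,2]-.064)<.006)&(w[...,0]>.525); 
        print(n,"block",k.sum(),w[k].mean(0),cv2.minAreaRect(w[k][:,:2].astype(np.float32)))
E
python3 fit.py
```

```text
tray [ 0.5233 -0.15  ] 7.19 [[-1.5, -1.1], [-1.4, 0.2], [1.6, 1.5], [1.3, -0.6]]
block [ 0.5563 -0.1455] 5.56 [[0.1, -0.2], [-0.5, -1.2], [0.9, 2.1], [-0.6, -0.7]]
stage [0.5232 0.3544] -3.04 [[-0.3, 0.6], [-0.6, -0.8], [0.7, 0.8], [0.2, -0.6]]
mat [0.5621 0.1148] 4.71 [[-1.1, -1.4], [-0.9, 0.8], [1.0, 1.2], [1.0, -0.6]]
blue [[ 0.4837 -0.1113  0.109 ]]  red [[ 0.4986 -0.1919  0.104 ]]
tray pt (-0.03, 0.043) [ 0.4882 -0.1111]
tray pt (-0.03, -0.043) [ 0.499  -0.1964]
tray pt (0.03, 0) [ 0.5531 -0.1462]
home [0.5317 0.3639]
stops [[0.5543 0.4014 0.018 ]
 [0.5494 0.3015 0.018 ]
 [0.5506 0.4188 0.018 ]
 [0.5004 0.4209 0.018 ]]
top blue 79 [ 0.4843 -0.1119  0.1067] [[ 0.4834 -0.1123  0.109 ]]
top red 58 [ 0.4999 -0.1928  0.1026] [[ 0.4993 -0.1923  0.104 ]]
top block 472 [ 0.5565 -0.1453  0.0629] ((0.5569468140602112, -0.1453418731689453), (0.04530565068125725, 0.11044681072235107), 6.5180792808532715)
side blue 39 [ 0.483  -0.1174  0.106 ] [[ 0.4806 -0.1183  0.109 ]]
side red 36 [ 0.4967 -0.1994  0.1007] [[ 0.4948 -0.1996  0.104 ]]
side block 239 [ 0.556  -0.1498  0.0618] ((0.5548732280731201, -0.1503392606973648), (0.05132653936743736, 0.11003351211547852), 5.2981648445129395)
```

```bash
cat >> h.py <<'E'
def tool():
    s=ctrl.sense(); q=s["ee_rot"]; return np.array(s["ee_pos"]),R.from_quat([q[1],q[2],q[3],q[0]])
def goal(jawdeg,*pts):
    """turn (deg) & shifts (cm) in tool axes to reach pts with jaw axis at jawdeg in world xy (mod 180), tool down"""
    p,T=tool(); c=T.as_matrix(); best=None
    cur=np.degrees(np.arctan2(c[1,0],c[0,0]))
    a=np.radians(cur+((jawdeg-cur+90)%180-90)); j=np.array([np.cos(a),np.sin(a),0]); dn=np.array([0,0,-1.])
    G=np.c_[j,dn,np.cross(j,dn)]
    rv=np.degrees((T.inv()*R.from_matrix(G)).as_rotvec())
    print("pos",p,"jaw",round(cur,2),"tooly",c[:,1].round(4))
    for P in pts: print("  ->",P,"turn",rv.round(1),"shift",(c.T@(np.array(P)-p)*100).round(2),"steps",round(max(np.linalg.norm(np.array(P)-p)/.05,np.linalg.norm(rv)/8.59),1))
E
python3 -c "
from h import *
goal(96,(.4825,-.114,.205),(.4825,-.114,.14))
print(ctrl.sense()['joint_pos'])"
```

```text
pos [0.1967 0.5136 0.2054] jaw 69.04 tooly [-0.0001 -0.     -1.    ]
  -> (0.4825, -0.114, 0.205) turn [ -0. -27.  -0.] shift [-48.39   0.04 -49.14] steps 13.8
  -> (0.4825, -0.114, 0.14) turn [ -0. -27.  -0.] shift [-48.39   6.54 -49.14] steps 13.9
[ 1.1384  0.2999  1.521   0.      1.3207 -0.0666]
```

Emit:
{"method": "play_rows", "body": {
  "commands": [
    [0, -27, 0, -48.4, 0, -49.1, 50],
    [0, -27, 0, -48.4, 0, -49.1, 50],
    [0, -27, 0, -48.4, 0, -49.1, 50],
    [0, -27, 0, -48.4, 0, -49.1, 50],
    [0, -27, 0, -48.4, 0, -49.1, 50],
    [0, -27, 0, -48.4, 0, -49.1, 50],
    [0, -27, 0, -48.4, 0, -49.1, 50],
    [0, -27, 0, -48.4, 0, -49.1, 50],
    [0, -27, 0, -48.4, 0, -49.1, 50],
    [0, -27, 0, -48.4, 0, -49.1, 50],
    [0, -27, 0, -48.4, 0, -49.1, 50],
    [0, -27, 0, -48.4, 0, -49.1, 50]
  ],
  "force": 15
}}

```text
clock: 3.2
ee_pos: [0.4423, -0.0275, 0.2058]
ee_rot: [-0.473, 0.473, 0.526, -0.525]
wrist_force: [0.7, 1.4, 0.2]
grip_width: 0.0757
```

Emit:
{"method": "play_rows", "body": {
  "commands": [
    [0, 0, 0, 0, 0, 0, 50],
    [0, 0, 0, 0, 0, 0, 50]
  ]
}}

```text
clock: 3.4
ee_pos: [0.4423, -0.0282, 0.2055]
ee_rot: [-0.474, 0.474, 0.525, -0.525]
wrist_force: [-0.9, 0.0, -0.4]
grip_width: 0.0754
```

```bash
python3 - <<'E'
from h import *
goal(96,(.4825,-.114,.205)); print(ctrl.sense()["joint_pos"],ctrl.sense()["grip_width"])
im,d=imaging.get_image("side")
cv2.imwrite("pics/s1.png",cv2.resize(im[100:270,280:480],None,fx=4,fy=3.5,interpolation=cv2.INTER_CUBIC)[:,:,::-1])
im,d=imaging.get_image("top")
cv2.imwrite("pics/t1.png",cv2.resize(im[100:230,260:460],None,fx=4,fy=4,interpolation=cv2.INTER_CUBIC)[:,:,::-1])
E
```

```text
pos [ 0.4423 -0.0282  0.2055] jaw 95.89 tooly [ 0.0003  0.0001 -1.    ]
  -> (0.4825, -0.114, 0.205) turn [ 0.  -0.1  0. ] shift [-8.95  0.05 -3.12] steps 1.9
[-0.1465  0.059   1.8049  0.0002  1.2774 -1.8201] 0.0753534700834845
```

View pics/s1.png

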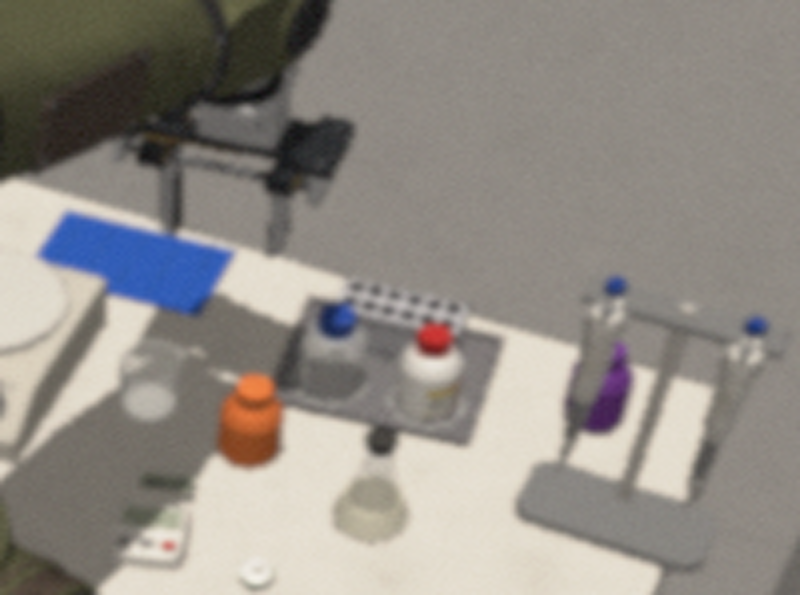

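```bash
python3 - <<'E'
from h import *
p,T=tool(); j=T.as_matrix()[:,0]
for n in("side","top"): print(n,proj(n,[p,p+j*.0437,p-j*.0437]))
im,d=imaging.get_image("side"); w=cloud("side",d)
k=(w[...,2]>.2)&(w[...,2]<.225)&(abs(w[...,0]-p[0])<.05)&(abs(w[...,1]-p[1])<.09)
print(k.sum()); P=w[k]; s=(P-p)@j
for sg in(1,-1):
    q=P[s*sg>0]; print(len(q),np.median(q-p,0),"jaw extent",np.percentile((q-p)@j,[2,50,98]), "zmin",q[:,2].min())
print("lateral", np.percentile((P-p)@np.cross(j,[0,0,1]),[5,50,95]))
g=im[150:185,310:360]; cv2.imwrite("pics/tips.png",cv2.resize(g,None,fx=14,fy=14,interpolation=cv2.INTER_CUBIC)[:,:,::-1])
E
```

```text
side [[334.7246 167.6134]
 [321.5767 164.2707]
 [348.0218 170.9941]]
top [[328.2595 168.8525]
 [312.1935 170.6082]
 [344.309  167.0987]]
39
20 [-0.0133  0.0365  0.0103] jaw extent [0.0355 0.0381 0.0454] zmin 0.20369036519807282
19 [-0.0045 -0.0473  0.0091] jaw extent [-0.0523 -0.0464 -0.0396] zmin 0.2026144784902837
lateral [-0.0135 -0.009   0.0049]
```

View pics/tips.png

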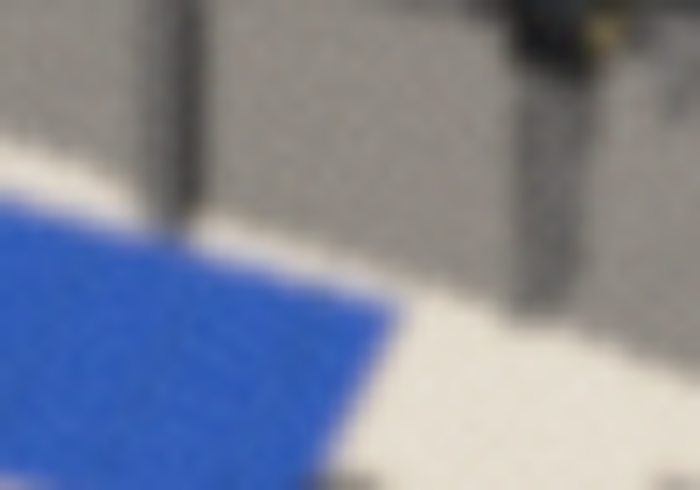

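The view shows the fingertips at side px (322,165) and (349,172), about 0.8 px right of the projection. So the side camera reads y about 4 mm low, and I take blue at (0.483, -0.1135) and red at (0.498, -0.194).

```bash
python3 - <<'E'
from h import *
goal(96.3,(.483,-.1135,.205),(.483,-.1135,.1),(.483,-.1135,.03))
E
```

```text
pos [ 0.442  -0.0264  0.2059] jaw 96.11 tooly [ 0.0009  0.     -1.    ]
  -> (0.483, -0.1135, 0.205) turn [ 0.1 -0.2 -0. ] shift [-9.09  0.09 -3.15] steps 1.9
  -> (0.483, -0.1135, 0.1) turn [ 0.1 -0.2 -0. ] shift [-9.09 10.59 -3.14] steps 2.9
  -> (0.483, -0.1135, 0.03) turn [ 0.1 -0.2 -0. ] shift [-9.09 17.59 -3.13] steps 4.0
```

Emit:
{"method": "play_rows", "body": {
  "commands": [
    [0, 0, 0, -9.1, 0, -3.15, 50],
    [0, 0, 0, -9.1, 0, -3.15, 50],
    [0, 0, 0, -9.1, 0, -3.15, 50],
    [0, 0, 0, -9.1, 0, -3.15, 50],
    [0, 0, 0, -9.1, 5, -3.15, 50],
    [0, 0, 0, -9.1, 8, -3.15, 50],
    [0, 0, 0, -9.1, 8, -3.15, 50],
    [0, 0, 0, -9.1, 8, -3.15, 50]
  ]
}}

```text
clock: 4.35
ee_pos: [0.4833, -0.1125, 0.1271]
ee_rot: [-0.472, 0.473, 0.527, -0.526]
wrist_force: [-0.1, -0.8, 0.4]
grip_width: 0.0753
```

```bash
python3 - <<'E'
from h import *
for i in range(3):
    im,d=imaging.get_image("side"); print(ctrl.sense()["ee_pos"],ctrl.sense()["joint_pos"])
goal(96.3,(.483,-.1135,.03))
cv2.imwrite("pics/s2.png",cv2.resize(im[150:240,320:420],None,fx=7,fy=6.5,interpolation=cv2.INTER_CUBIC)[:,:,::-1])
E
```

```text
[ 0.4838 -0.1129  0.1278] [-0.3032  0.2624  1.7609  0.0004  1.1152 -1.9819]
[ 0.484  -0.1132  0.128 ] [-0.3036  0.2622  1.7607  0.0004  1.1148 -1.982 ]
[ 0.4839 -0.1133  0.1279] [-0.304   0.2623  1.7609  0.0004  1.1146 -1.9821]
pos [ 0.4839 -0.1133  0.1279] jaw 96.14 tooly [ 0.0038 -0.0008 -1.    ]
  -> (0.483, -0.1135, 0.03) turn [ 0.2 -0.2 -0.1] shift [0.01 9.79 0.13] steps 2.0
```

View pics/s2.png

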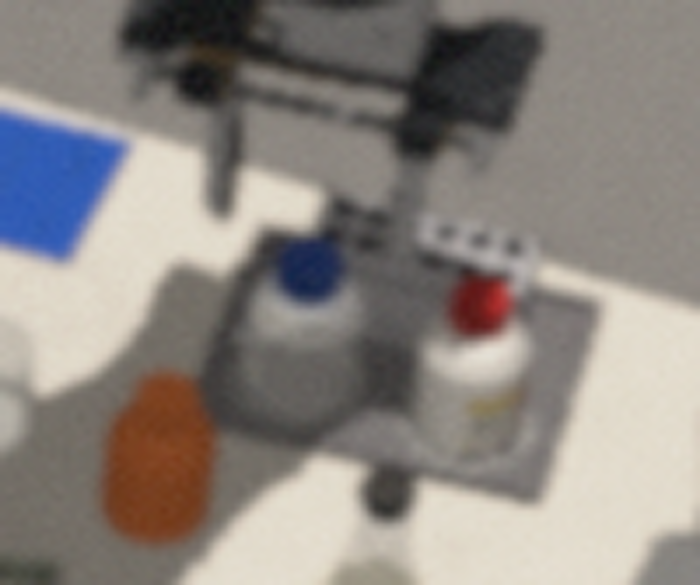

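The fingers straddle the blue bottle: tips at crop (220,215) and (405,250), midpoint 312, against the cap at 310. They are centred, so I descend.

Emit:
{"method": "play_rows", "body": {
  "commands": [
    [0.2, 0, 0, 0, 3, 0.05, 50],
    [0.2, 0, 0, 0, 6, 0.1, 50],
    [0.2, 0, 0, 0, 8.5, 0.1, 50],
    [0.2, 0, 0, 0, 9.8, 0.1, 50],
    [0.2, 0, 0, 0, 9.8, 0.1, 50],
    [0.2, 0, 0, 0, 9.8, 0.1, 50]
  ]
}}

```text
clock: 5.1
ee_pos: [0.4841, -0.1137, 0.0312]
ee_rot: [-0.472, 0.473, 0.526, -0.526]
wrist_force: [-0.3, -0.1, 0.1]
grip_width: 0.0757
```

```bash
python3 - <<'E'
from h import *
s=ctrl.sense(); print(s["ee_pos"],s["wrist_force"],s["grip_width"]); goal(96.3,(.483,-.1135,.03))
np.savez("pre_blue.npz",pos=s["ee_pos"],rot=s["ee_rot"])
E
```

```text
[ 0.4841 -0.1137  0.0312] [-0.3474 -0.14    0.0624] 0.0757451468439428
pos [ 0.4841 -0.1137  0.0312] jaw 96.14 tooly [ 0.0019 -0.0017 -1.    ]
  -> (0.483, -0.1135, 0.03) turn [ 0.1 -0.2 -0.1] shift [0.03 0.12 0.1 ] steps 0.0
```

Emit:
{"method": "play_rows", "body": {
  "commands": [
    [0, 0, 0, 0, 0, 0, 90],
    [0, 0, 0, 0, 0, 0, 94],
    [0, 0, 0, 0, 0, 0, 97]
  ],
  "force": 10
}}

```text
clock: 5.4
ee_pos: [0.4844, -0.1138, 0.0319]
ee_rot: [-0.471, 0.474, 0.526, -0.526]
wrist_force: [-0.4, -0.4, -1.0]
grip_width: 0.0588
```

Emit:
{"method": "play_rows", "body": {
  "commands": [
    [0, 0, 0, 0, 0, 0, 100],
    [0, 0, 0, 0, 0, 0, 103],
    [0, 0, 0, 0, 0, 0, 110],
    [0, 0, 0, 0, 0, 0, 150],
    [0, 0, 0, 0, 0, 0, 150],
    [0, 0, 0, 0, 0, 0, 150]
  ],
  "force": 18
}}

```text
clock: 6.0
ee_pos: [0.4846, -0.114, 0.0321]
ee_rot: [-0.471, 0.474, 0.526, -0.526]
wrist_force: [-0.6, -3.4, 5.7]
grip_width: 0.0549
```

```bash
python3 - <<'E'
from h import *
s=ctrl.sense(); print(s["ee_pos"],s["wrist_force"],s["grip_width"])
np.savez("grip_blue.npz",pos=s["ee_pos"],rot=s["ee_rot"])
a=np.radians(4.7);c,sn=np.cos(a),np.sin(a)
M=lambda x,y:(.5621+c*x-sn*y,.1148+sn*x+c*y)
print("mat spots",M(0,.042),M(0,-.042))
x,y=M(0,.042)
goal(94.7,(.4841,-.1137,.2),(x,y,.2),(x,y,.03))
E
```

```text
[ 0.4846 -0.114   0.0321] [-0.5946 -3.4116  5.6652] 0.05493135090974834
mat spots (np.float64(0.5586585826375383), np.float64(0.15665877024635755)) (np.float64(0.5655414173624618), np.float64(0.07294122975364245))
pos [ 0.4846 -0.114   0.0321] jaw 96.14 tooly [ 0.0037 -0.0024 -1.    ]
  -> (0.4841, -0.1137, 0.2) turn [ 0.2  1.4 -0.2] shift [ -0.01 -16.79  -0.01] steps 3.4
  -> (np.float64(0.5586585826375383), np.float64(0.15665877024635755), 0.2) turn [ 0.2  1.4 -0.2] shift [ 26.07 -16.83 -10.31] steps 6.5
  -> (np.float64(0.5586585826375383), np.float64(0.15665877024635755), 0.03) turn [ 0.2  1.4 -0.2] shift [ 26.12   0.17 -10.26] steps 5.6
```

Emit:
{"method": "play_rows", "body": {
  "commands": [
    [0, 0, 0, 0, -1.5, 0, 150],
    [0, 0, 0, 0, -4, 0, 150],
    [0, 0, 0, 0, -8, 0, 150],
    [0, 0, 0, 0, -12, 0, 150],
    [0, 0.5, 0, 2, -15, -1, 150],
    [0, 1, 0, 5, -16, -2, 150],
    [0, 1.4, 0, 9, -16, -3.6, 150],
    [0, 1.4, 0, 13, -16, -5.2, 150],
    [0, 1.4, 0, 17, -16, -6.8, 150],
    [0, 1.4, 0, 21, -16, -8.4, 150],
    [0, 1.4, 0, 24, -16, -9.5, 150],
    [0, 1.4, 0, 26.1, -16, -10.3, 150]
  ]
}}

```text
clock: 7.2
ee_pos: [0.5581, 0.1593, 0.1906]
ee_rot: [0.478, -0.479, -0.52, 0.521]
wrist_force: [-0.3, -0.2, -2.0]
grip_width: 0.0552
```

Emit:
{"method": "play_rows", "body": {
  "commands": [
    [0, 0, 0, 0, 0, 0, 150],
    [0, 0, 0, 0, 0, 0, 150]
  ]
}}

```text
clock: 7.4
ee_pos: [0.5574, 0.1594, 0.1896]
ee_rot: [0.478, -0.479, -0.52, 0.522]
wrist_force: [-0.4, 0.1, -2.5]
grip_width: 0.0553
```

```bash
python3 - <<'E'
from h import *
s=ctrl.sense(); print(s["ee_pos"],s["wrist_force"],s["grip_width"])
goal(94.7,(.5587,.1567,.05),(.5587,.1567,.031))
im,d=imaging.get_image("top"); im2,d=imaging.get_image("side")
g=np.vstack([cv2.resize(im[110:220,260:420],None,fx=4.5,fy=2.6),cv2.resize(im2[110:270,260:420],None,fx=4.5,fy=1.9)])
cv2.imwrite("pics/m1.png",g[:,:,::-1]); print(g.shape)
E
```

```text
[0.5574 0.1594 0.1896] [-0.4408  0.1361 -2.5327] 0.05525733518723068
pos [0.5574 0.1594 0.1896] jaw 94.9 tooly [-0.0007 -0.0027 -1.    ]
  -> (0.5587, 0.1567, 0.05) turn [-0.1  0.2 -0.1] shift [-0.25 13.96 -0.12] steps 2.8
  -> (0.5587, 0.1567, 0.031) turn [-0.1  0.2 -0.1] shift [-0.24 15.86 -0.12] steps 3.2
(590, 720, 3)
```

View pics/m1.png

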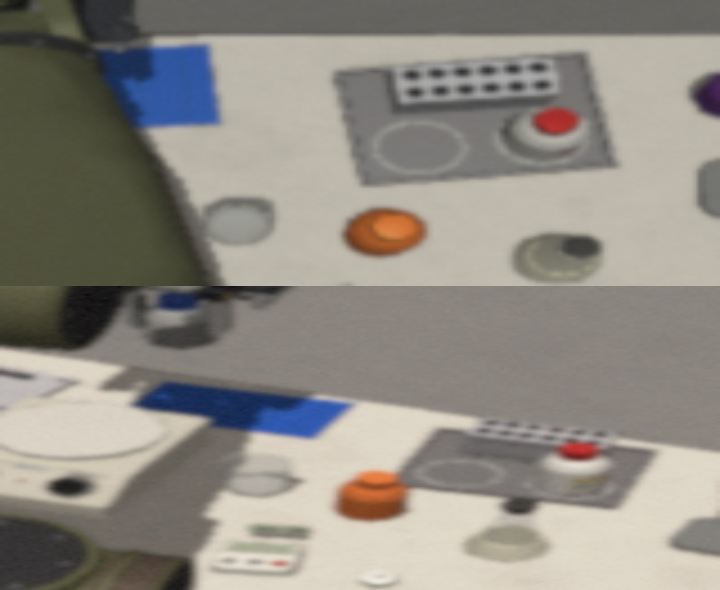

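The blue bottle is lifted upright over the mat's left end and its ring in the tray is empty. I lower it.

Emit:
{"method": "play_rows", "body": {
  "commands": [
    [0, 0, 0, -0.2, 3, -0.1, 150],
    [0, 0, 0, -0.25, 7, -0.1, 150],
    [0, 0, 0, -0.25, 10.5, -0.1, 150],
    [0, 0, 0, -0.25, 13.5, -0.1, 150],
    [0, 0, 0, -0.25, 15.2, -0.1, 150],
    [0, 0, 0, -0.25, 15.6, -0.1, 150],
    [0, 0, 0, -0.25, 15.7, -0.1, 150],
    [0, 0, 0, -0.25, 15.7, -0.1, 150]
  ]
}}

```text
clock: 8.3
ee_pos: [0.5596, 0.1554, 0.0344]
ee_rot: [0.478, -0.48, -0.52, 0.52]
wrist_force: [0.4, -0.0, -2.3]
grip_width: 0.0547
```

Emit:
{"method": "play_rows", "body": {
  "commands": [
    [0, 0, 0, 0, 0.15, 0, 150],
    [0, 0, 0, 0, 0.25, 0, 150],
    [0, 0, 0, 0, 0.3, 0, 150],
    [0, 0, 0, 0, 0.3, 0, 150]
  ]
}}

```text
clock: 8.7
ee_pos: [0.5597, 0.1554, 0.0316]
ee_rot: [0.478, -0.48, -0.52, 0.52]
wrist_force: [-0.4, -0.3, -2.7]
grip_width: 0.0551
```

Emit:
{"method": "play_rows", "body": {
  "commands": [
    [0, 0, 0, 0, 0.06, 0, 150],
    [0, 0, 0, 0, 0.1, 0, 150],
    [0, 0, 0, 0, 0.12, 0, 150]
  ]
}}

```text
clock: 9.0
ee_pos: [0.5598, 0.1554, 0.0311]
ee_rot: [-0.477, 0.48, 0.521, -0.52]
wrist_force: [-3.6, -0.4, 8.1]
grip_width: 0.0552
```

Emit:
{"method": "play_rows", "body": {
  "commands": [
    [0, 0, 0, 0, 0, 0, 100],
    [0, 0, 0, 0, 0, 0, 80],
    [0, 0, 0, 0, 0, 0, 50],
    [0, 0, 0, 0, 0, 0, 50],
    [0, 0, 0, 0, 0, 0, 50],
    [0, 0, 0, 0, 0, 0, 50]
  ]
}}

```text
clock: 9.6
ee_pos: [0.5598, 0.1555, 0.0311]
ee_rot: [-0.478, 0.48, 0.52, -0.52]
wrist_force: [-0.1, 0.0, -0.1]
grip_width: 0.0753
```

```bash
python3 - <<'E'
from h import *
s=ctrl.sense(); print(s["ee_pos"],s["wrist_force"],s["grip_width"])
np.savez("mat_blue.npz",pos=s["ee_pos"],rot=s["ee_rot"])
goal(96.3,(.5596,.1554,.19),(.498,-.194,.19),(.498,-.194,.13))
E
```

```text
[0.5598 0.1555 0.0311] [-0.0947  0.0336 -0.1359] 0.0753378178290392
pos [0.5598 0.1555 0.0311] jaw 94.78 tooly [ 0.0027 -0.0021 -1.    ]
  -> (0.5596, 0.1554, 0.19) turn [ 0.1 -1.5 -0.1] shift [ -0.04 -15.89  -0.02] steps 3.2
  -> (0.498, -0.194, 0.19) turn [ 0.1 -1.5 -0.1] shift [-34.35 -15.83   9.03] steps 7.8
  -> (0.498, -0.194, 0.13) turn [ 0.1 -1.5 -0.1] shift [-34.33  -9.83   9.05] steps 7.4
```

Emit:
{"method": "play_rows", "body": {
  "commands": [
    [0, 0, 0, 0, -3, 0, 50],
    [0, 0, 0, 0, -8, 0, 50],
    [0, 0, 0, 0, -13, 0, 50],
    [0, 0, 0, -2, -15, 0.5, 50],
    [0, -1.5, 0, -34.4, -15.5, 9, 50],
    [0, -1.5, 0, -34.4, -15.5, 9, 50],
    [0, -1.5, 0, -34.4, -15.5, 9, 50],
    [0, -1.5, 0, -34.4, -15.5, 9, 50],
    [0, -1.5, 0, -34.4, -15.5, 9, 50],
    [0, -1.5, 0, -34.4, -15.5, 9, 50],
    [0, -1.5, 0, -34.4, -15.5, 9, 50],
    [0, -1.5, 0, -34.4, -15.5, 9, 50]
  ]
}}

```text
clock: 10.8
ee_pos: [0.4975, -0.1981, 0.1867]
ee_rot: [0.472, -0.474, -0.526, 0.526]
wrist_force: [0.5, -0.6, 0.0]
grip_width: 0.0753
```

```bash
python3 - <<'E'
from h import *
goal(96.3,(.4985,-.195,.13),(.4985,-.195,.03)); print(ctrl.sense()["joint_pos"])
E
```

```text
pos [ 0.4975 -0.1981  0.1867] jaw 96.04 tooly [ 0.0027 -0.0026 -1.    ]
  -> (0.4985, -0.195, 0.13) turn [ 0.1 -0.3 -0.2] shift [ 0.31  5.67 -0.12] steps 1.1
  -> (0.4985, -0.195, 0.03) turn [ 0.1 -0.3 -0.2] shift [ 0.34 15.67 -0.1 ] steps 3.1
[-0.4467  0.2815  1.5895 -0.0013  1.2671 -2.1226]
```

Emit:
{"method": "play_rows", "body": {
  "commands": [
    [0.1, 0, -0.1, 0.3, 2, -0.1, 50],
    [0.1, 0, -0.1, 0.3, 4.7, -0.1, 50],
    [0.1, 0, -0.1, 0.3, 4.7, -0.1, 50],
    [0.1, 0, -0.1, 0.3, 4.7, -0.1, 50]
  ]
}}

```text
clock: 11.2
ee_pos: [0.4985, -0.1947, 0.1402]
ee_rot: [0.472, -0.473, -0.526, 0.526]
wrist_force: [0.5, 0.3, -0.1]
grip_width: 0.0754
```

```bash
python3 - <<'E'
from h import *
goal(96.3,(.4985,-.195,.03))
im,d=imaging.get_image("side"); 
cv2.imwrite("pics/s3.png",cv2.resize(im[150:240,330:430],None,fx=7,fy=6.5,interpolation=cv2.INTER_CUBIC)[:,:,::-1])
p,T=tool(); j=T.as_matrix()[:,0]
print((proj("side",[p,p-[0,0,p[2]-.104],p+j*.0437,p-j*.0437])+.5-[330,150])*[7,6.5])
E
```

```text
pos [ 0.4985 -0.1947  0.1402] jaw 96.07 tooly [ 0.0005 -0.0009 -1.    ]
  -> (0.4985, -0.195, 0.03) turn [ 0.  -0.2 -0.1] shift [-0.02 11.02  0.01] steps 2.2
[[417.1856 243.0095]
 [408.4155 292.7859]
 [325.1932 221.2217]
 [510.2044 265.0405]]
```

View pics/s3.png

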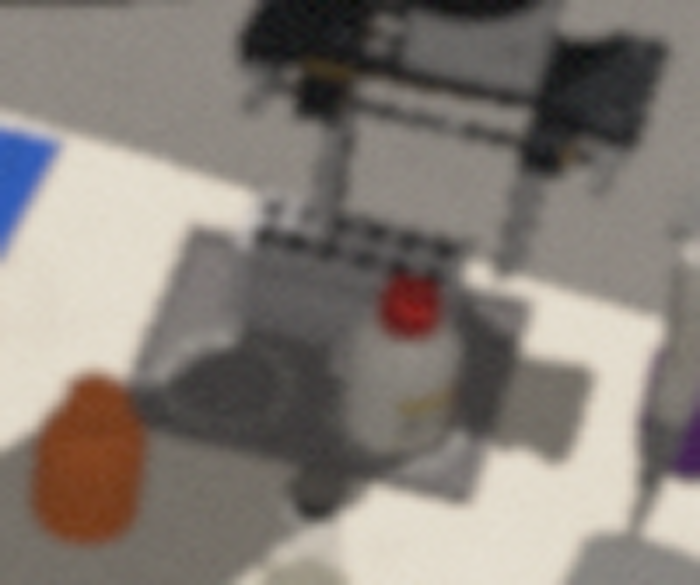

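Tips at crop (332,238) and (512,270) against the cap at (411,300): centred within about 1 mm. I descend and grip.

Emit:
{"method": "play_rows", "body": {
  "commands": [
    [0, 0, 0, 0.05, 3, 0, 50],
    [0, 0, 0, 0.05, 7, 0, 50],
    [0, 0, 0, 0.05, 10, 0, 50],
    [0, 0, 0, 0.05, 11.1, 0, 50],
    [0, 0, 0, 0.05, 11.1, 0, 50],
    [0, 0, 0, 0.05, 11.1, 0, 90],
    [0, 0, 0, 0.05, 11.1, 0, 98],
    [0, 0, 0, 0.05, 11.1, 0, 104],
    [0, 0, 0, 0.05, 11.1, 0, 108]
  ]
}}

```text
clock: 12.15
ee_pos: [0.4994, -0.1949, 0.0308]
ee_rot: [-0.471, 0.474, 0.526, -0.526]
wrist_force: [1.0, -1.4, 1.9]
grip_width: 0.0543
```

Emit:
{"method": "play_rows", "body": {
  "commands": [
    [0, 0, 0, 0, 0, 0, 111],
    [0, 0, 0, 0, 0, 0, 114],
    [0, 0, 0, 0, 0, 0, 118],
    [0, 0, 0, 0, 0, 0, 160],
    [0, 0, 0, 0, 0, 0, 160],
    [0, 0, 0, 0, 0, 0, 160]
  ]
}}

```text
clock: 12.75
ee_pos: [0.4997, -0.1951, 0.031]
ee_rot: [-0.471, 0.475, 0.526, -0.526]
wrist_force: [1.7, -1.9, 3.5]
grip_width: 0.0509
```

```bash
python3 - <<'E'
from h import *
s=ctrl.sense(); print(s["ee_pos"],s["wrist_force"],s["grip_width"])
np.savez("grip_red.npz",pos=s["ee_pos"],rot=s["ee_rot"])
goal(94.7,(.5660,.0715,.19),(.566,.0715,.03))
E
```

```text
[ 0.4997 -0.1951  0.031 ] [ 1.736  -1.8566  3.5085] 0.05092525339047874
pos [ 0.4997 -0.1951  0.031 ] jaw 96.08 tooly [ 0.004  -0.0029 -1.    ]
  -> (0.566, 0.0715, 0.19) turn [ 0.2  1.4 -0.2] shift [ 25.75 -15.95  -9.48] steps 6.3
  -> (0.566, 0.0715, 0.03) turn [ 0.2  1.4 -0.2] shift [25.81  0.05 -9.42] steps 5.5
```

Emit:
{"method": "play_rows", "body": {
  "commands": [
    [0, 0, 0, 0, -1.5, 0, 160],
    [0, 0, 0, 0, -4, 0, 160],
    [0, 0, 0, 0, -8, 0, 160],
    [0, 0, 0, 0, -12, 0, 160],
    [0, 0.5, 0, 2, -15, -1, 160],
    [0, 1, 0, 5, -16, -2, 160],
    [0, 1.4, 0, 9, -16, -3.4, 160],
    [0, 1.4, 0, 13, -16, -5, 160],
    [0, 1.4, 0, 17, -16, -6.5, 160],
    [0, 1.4, 0, 21, -16, -8, 160],
    [0, 1.4, 0, 24, -16, -9, 160],
    [0, 1.4, 0, 25.8, -16, -9.5, 160]
  ]
}}

```text
clock: 13.95
ee_pos: [0.5658, 0.0745, 0.1896]
ee_rot: [0.478, -0.48, -0.52, 0.521]
wrist_force: [-0.6, -0.5, -1.1]
grip_width: 0.0507
```

Emit:
{"method": "play_rows", "body": {
  "commands": [
    [0, 0, 0, 0, 0, 0, 160],
    [0, 0, 0, 0, 0, 0, 160]
  ]
}}

```text
clock: 14.15
ee_pos: [0.5652, 0.0747, 0.1888]
ee_rot: [0.478, -0.479, -0.52, 0.521]
wrist_force: [-0.2, -0.0, -2.9]
grip_width: 0.0508
```

```bash
python3 - <<'E'
from h import *
goal(94.7,(.566,.0715,.0320))
E
```

```text
pos [0.5652 0.0747 0.1888] jaw 94.84 tooly [-0.0001 -0.0025 -1.    ]
  -> (0.566, 0.0715, 0.032) turn [-0.   0.1 -0.1] shift [-0.28 15.68 -0.05] steps 3.1
```

Emit:
{"method": "play_rows", "body": {
  "commands": [
    [0, 0, 0, -0.28, 3, 0, 160],
    [0, 0, 0, -0.28, 7, 0, 160],
    [0, 0, 0, -0.28, 10.5, 0, 160],
    [0, 0, 0, -0.28, 13.5, 0, 160],
    [0, 0, 0, -0.28, 15, 0, 160],
    [0, 0, 0, -0.28, 15.5, 0, 160],
    [0, 0, 0, -0.28, 15.6, 0, 160],
    [0, 0, 0, -0.28, 15.6, 0, 160]
  ]
}}

```text
clock: 14.95
ee_pos: [0.5662, 0.0713, 0.0341]
ee_rot: [0.478, -0.48, -0.52, 0.521]
wrist_force: [-0.1, -0.6, -2.2]
grip_width: 0.0505
```

Emit:
{"method": "play_rows", "body": {
  "commands": [
    [0, 0, 0, 0, 0.1, 0, 160],
    [0, 0, 0, 0, 0.2, 0, 160],
    [0, 0, 0, 0, 0.28, 0, 160],
    [0, 0, 0, 0, 0.28, 0, 160]
  ]
}}

```text
clock: 15.35
ee_pos: [0.5662, 0.0713, 0.0314]
ee_rot: [0.477, -0.48, -0.52, 0.521]
wrist_force: [0.3, -0.2, -1.8]
grip_width: 0.0508
```

Emit:
{"method": "play_rows", "body": {
  "commands": [
    [0, 0, 0, 0, 0.08, 0, 160],
    [0, 0, 0, 0, 0.15, 0, 160],
    [0, 0, 0, 0, 0.17, 0, 160]
  ]
}}

```text
clock: 15.65
ee_pos: [0.5665, 0.0714, 0.03]
ee_rot: [-0.477, 0.48, 0.521, -0.521]
wrist_force: [-0.8, 0.3, 4.4]
grip_width: 0.051
```

Emit:
{"method": "play_rows", "body": {
  "commands": [
    [0, 0, 0, 0, 0, 0, 110],
    [0, 0, 0, 0, 0, 0, 80],
    [0, 0, 0, 0, 0, 0, 60],
    [0, 0, 0, 0, 0, 0, 60],
    [0, 0, 0, 0, 0, 0, 60]
  ]
}}

```text
clock: 16.15
ee_pos: [0.5664, 0.0714, 0.03]
ee_rot: [0.477, -0.48, -0.521, 0.521]
wrist_force: [0.2, -0.4, -0.6]
grip_width: 0.072
```

```bash
python3 - <<'E'
from h import *
s=ctrl.sense(); print(s["ee_pos"],s["wrist_force"],s["grip_width"])
np.savez("mat_red.npz",pos=s["ee_pos"],rot=s["ee_rot"])
goal(6.2,(.556,-.146,.2),(.556,-.146,.13))
E
```

```text
[0.5664 0.0714 0.03  ] [ 0.1519 -0.3641 -0.5828] 0.0720033032535452
pos [0.5664 0.0714 0.03  ] jaw 94.83 tooly [ 0.0024 -0.0023 -1.    ]
  -> (0.556, -0.146, 0.2) turn [ 0.2 88.6 -0. ] shift [-21.62 -16.95   2.83] steps 10.3
  -> (0.556, -0.146, 0.13) turn [ 0.2 88.6 -0. ] shift [-21.6   -9.95   2.85] steps 10.3
```

Emit:
{"method": "play_rows", "body": {
  "commands": [
    [0, 0, 0, 0, -3, 0, 60],
    [0, 0, 0, 0, -8, 0, 60],
    [0, 0, 0, 0, -13, 0, 60],
    [0, 0, 0, 0, -16, 0, 60],
    [0, 88.6, 0, -21.6, -16.5, 2.8, 72],
    [0, 88.6, 0, -21.6, -16.5, 2.8, 72],
    [0, 88.6, 0, -21.6, -16.5, 2.8, 72],
    [0, 88.6, 0, -21.6, -16.5, 2.8, 72],
    [0, 88.6, 0, -21.6, -16.5, 2.8, 72],
    [0, 88.6, 0, -21.6, -16.5, 2.8, 72],
    [0, 88.6, 0, -21.6, -16.5, 2.8, 72],
    [0, 88.6, 0, -21.6, -16.5, 2.8, 72]
  ]
}}

```text
clock: 17.35
ee_pos: [0.5562, -0.1461, 0.1954]
ee_rot: [-0.688, 0.69, 0.158, -0.157]
wrist_force: [0.1, -0.2, -0.1]
grip_width: 0.0673
```

```bash
python3 - <<'E'
from h import *
goal(6.2,(.556,-.146,.2),(.556,-.146,.13))
E
```

```text
pos [ 0.5562 -0.1461  0.1954] jaw 25.69 tooly [ 0.0022 -0.0022 -1.    ]
  -> (0.556, -0.146, 0.2) turn [ 0.2 19.5  0.1] shift [-0.01 -0.46  0.01] steps 2.3
  -> (0.556, -0.146, 0.13) turn [ 0.2 19.5  0.1] shift [-0.02  6.54  0.04] steps 2.3
```

Emit:
{"method": "play_rows", "body": {
  "commands": [
    [0, 19.5, 0, 0, 0, 0, 72],
    [0, 19.5, 0, 0, 0, 0, 72],
    [0, 19.5, 0, 0, 0, 0, 72],
    [0, 19.5, 0, 0, 4, 0, 72],
    [0, 19.5, 0, 0, 7.5, 0, 72],
    [0, 19.5, 0, 0, 9.5, 0, 72],
    [0, 19.5, 0, 0, 9.5, 0, 72],
    [0, 19.5, 0, 0, 9.5, 0, 72]
  ]
}}

```text
clock: 18.15
ee_pos: [0.5567, -0.1464, 0.1012]
ee_rot: [-0.705, 0.707, 0.039, -0.037]
wrist_force: [0.5, 0.1, 0.1]
grip_width: 0.0675
```

```bash
python3 - <<'E'
from h import *
goal(6.2,(.556,-.146,.026))
im,d=imaging.get_image("side"); 
cv2.imwrite("pics/s4.png",cv2.resize(im[130:230,290:430],None,fx=5,fy=5,interpolation=cv2.INTER_CUBIC)[:,:,::-1])
p,T=tool(); j=T.as_matrix()[:,0]
print((proj("side",[p,p+j*.039,p-j*.039])+.5-[290,130])*5)
E
```

```text
pos [ 0.5567 -0.1464  0.1012] jaw 6.19 tooly [ 0.0027 -0.0025 -1.    ]
  -> (0.556, -0.146, 0.026) turn [ 0.2 -0.   0.1] shift [-0.08  7.52  0.07] steps 1.5
[[454.0807 246.0942]
 [468.6563 207.0304]
 [439.0797 286.2985]]
```

View pics/s4.png

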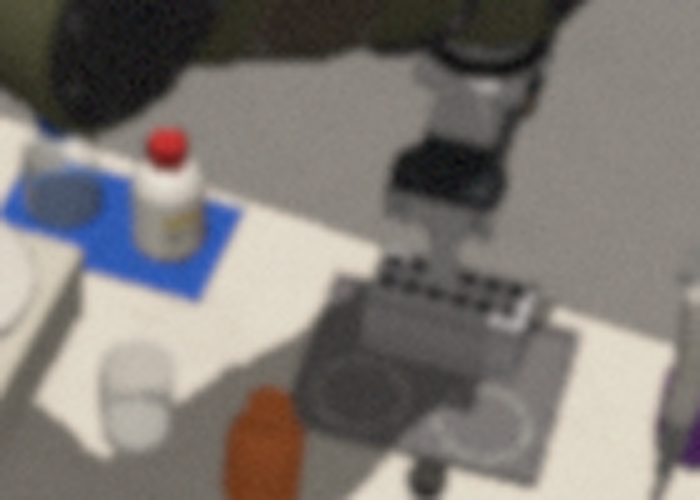

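Both bottles stand on the mat, blue at (60,180) and red at (165,200). The gripper is centred over the block at (450,290). I descend and grip.

Emit:
{"method": "play_rows", "body": {
  "commands": [
    [0.2, 0, 0, -0.05, 2.5, 0.05, 72],
    [0.2, 0, 0, -0.05, 5.5, 0.05, 72],
    [0.2, 0, 0, -0.05, 7.2, 0.05, 72],
    [0.2, 0, 0, -0.05, 7.5, 0.05, 72],
    [0.2, 0, 0, -0.05, 7.5, 0.05, 72],
    [0.2, 0, 0, -0.05, 7.5, 0.05, 110],
    [0.2, 0, 0, -0.05, 7.5, 0.05, 125],
    [0.2, 0, 0, -0.05, 7.5, 0.05, 180],
    [0.2, 0, 0, -0.05, 7.5, 0.05, 180],
    [0.2, 0, 0, -0.05, 7.5, 0.05, 180]
  ],
  "force": 30
}}

```text
clock: 19.2
ee_pos: [0.5574, -0.1464, 0.0277]
ee_rot: [-0.706, 0.706, 0.04, -0.036]
wrist_force: [0.8, 0.7, 6.3]
grip_width: 0.0438
```

```bash
python3 - <<'E'
from h import *
s=ctrl.sense(); print(s["ee_pos"],s["wrist_force"],s["grip_width"],s["joint_pos"])
goal(-3,(.5267,.3539,.13))
E
```

```text
[ 0.5574 -0.1464  0.0277] [0.8453 0.7232 6.3324] 0.043772708097419 [-0.3213  0.5579  1.6024  0.0022  0.9764 -0.4305]
pos [ 0.5574 -0.1464  0.0277] jaw 6.19 tooly [ 0.0053  0.0002 -1.    ]
  -> (0.5267, 0.3539, 0.13) turn [-0.   9.2  0.3] shift [  2.39 -10.24  50.07] steps 10.2
```

Emit:
{"method": "play_rows", "body": {
  "commands": [
    [0, 0, 0, 0, -1.5, 0, 180],
    [0, 0, 0, 0, -4, 0, 180],
    [0, 0, 0, 0, -8, 0, 180],
    [0, 0, 0, 0, -12, 0, 180],
    [0, 0, 0, 0, -16, 0.5, 180],
    [0, 1, 0, 0.1, -18.5, 3, 180],
    [0, 2, 0.3, 0.3, -18.5, 7, 180],
    [0, 3, 0.3, 0.5, -18.5, 11, 180],
    [0, 4, 0.3, 0.8, -18.5, 15, 180],
    [0, 5, 0.3, 1, -18.5, 19, 180],
    [0, 6, 0.3, 1.2, -18.5, 23, 180],
    [0, 7, 0.3, 1.4, -18.5, 27, 180]
  ]
}}

```text
clock: 20.4
ee_pos: [0.5404, 0.125, 0.2132]
ee_rot: [-0.707, 0.707, -0.006, 0.005]
wrist_force: [0.1, -0.0, -5.1]
grip_width: 0.0437
```

```bash
python3 - <<'E'
from h import *
s=ctrl.sense(); print(s["ee_pos"],s["wrist_force"],s["grip_width"])
goal(-3,(.524,.351,.2))
E
```

```text
[0.5404 0.125  0.2132] [ 0.1034 -0.0368 -5.0583] 0.043664511342156105
pos [0.5404 0.125  0.2132] jaw -0.86 tooly [-0.0006 -0.0002 -1.    ]
  -> (0.524, 0.351, 0.2) turn [ 0.   2.1 -0. ] shift [-1.98  1.31 22.58] steps 4.5
```

Emit:
{"method": "play_rows", "body": {
  "commands": [
    [0, 1, 0, -0.3, 0, 4, 180],
    [0, 2.1, 0, -0.7, 0, 8, 180],
    [0, 2.1, 0, -1, 0, 12, 180],
    [0, 2.1, 0, -1.4, 0, 16, 180],
    [0, 2.1, 0, -1.7, 0, 19.5, 180],
    [0, 2.1, 0, -2, 0, 22, 180],
    [0, 2.1, 0, -2, 0, 22.6, 180],
    [0, 2.1, 0, -2, 4, 22.6, 180],
    [0, 2.1, 0, -2, 8, 22.6, 180],
    [0, 2.1, 0, -2, 11, 22.6, 180],
    [0, 2.1, 0, -2, 11, 22.6, 180],
    [0, 2.1, 0, -2, 11, 22.6, 180]
  ]
}}

```text
clock: 21.6
ee_pos: [0.5241, 0.3509, 0.1044]
ee_rot: [-0.707, 0.707, -0.019, 0.018]
wrist_force: [0.2, 0.5, -2.8]
grip_width: 0.0441
```

```bash
python3 - <<'E'
from h import *
for i in range(2): ims,d=imaging.get_image("side")
w=cloud("side",d)
goal(-3,(.524,.351,.045),(.524,.351,.0335))
imt,_=imaging.get_image("top")
cv2.imwrite("pics/st.png",np.vstack([cv2.resize(ims[130:200,190:310],None,fx=6,fy=4.2),cv2.resize(imt[120:190,165:285],None,fx=6,fy=4.2)])[:,:,::-1])
E
```

```text
pos [0.5247 0.3515 0.1057] jaw -2.97 tooly [ 0.0022  0.0013 -1.    ]
  -> (0.524, 0.351, 0.045) turn [-0.1  0.   0.1] shift [-0.08  6.07 -0.06] steps 1.2
  -> (0.524, 0.351, 0.0335) turn [-0.1  0.   0.1] shift [-0.08  7.22 -0.06] steps 1.4
```

View pics/st.png

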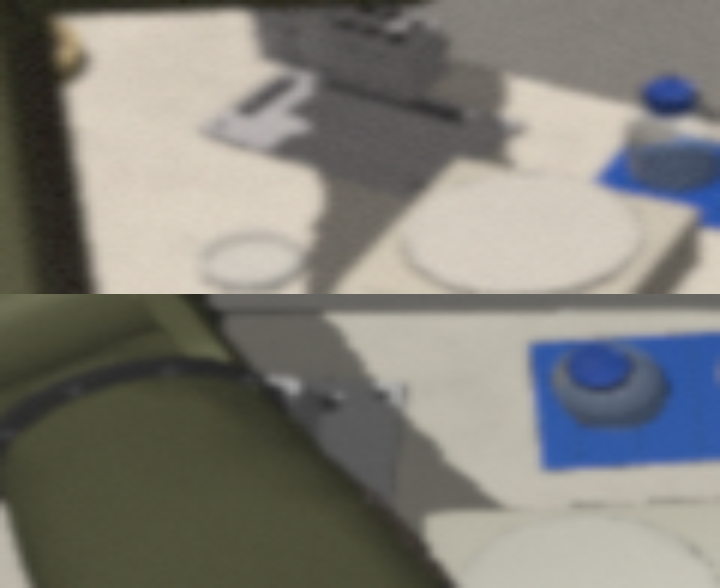

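The block hangs over the stage, with the left stop clear at crop (270,90). I lower it with margin to the stops.

Emit:
{"method": "play_rows", "body": {
  "commands": [
    [0, 0, 0, -0.1, 3, -0.05, 180],
    [0, 0, 0, -0.1, 5.5, -0.05, 180],
    [0, 0, 0.1, -0.1, 6.6, -0.05, 180],
    [0, 0, 0.1, -0.1, 6.8, -0.05, 180],
    [0, 0, 0.1, -0.1, 6.8, -0.05, 180],
    [0, 0, 0.1, -0.1, 6.8, -0.05, 180]
  ]
}}

```text
clock: 22.35
ee_pos: [0.5245, 0.3516, 0.0392]
ee_rot: [0.708, -0.706, 0.017, -0.019]
wrist_force: [0.3, -0.0, -5.1]
grip_width: 0.044
```

Emit:
{"method": "play_rows", "body": {
  "commands": [
    [0, 0, 0, 0, 0.1, 0, 180],
    [0, 0, 0, 0, 0.2, 0, 180],
    [0, 0, 0, 0, 0.25, 0, 180],
    [0, 0, 0, 0, 0.25, 0, 180]
  ]
}}

```text
clock: 22.75
ee_pos: [0.5245, 0.3516, 0.0367]
ee_rot: [0.708, -0.706, 0.017, -0.019]
wrist_force: [0.3, -0.2, -3.9]
grip_width: 0.0436
```

Emit:
{"method": "play_rows", "body": {
  "commands": [
    [0, 0, 0, 0, 0.1, 0, 180],
    [0, 0, 0, 0, 0.2, 0, 180],
    [0, 0, 0, 0, 0.25, 0, 180],
    [0, 0, 0, 0, 0.3, 0, 180]
  ]
}}

```text
clock: 23.15
ee_pos: [0.5244, 0.3516, 0.0337]
ee_rot: [0.708, -0.706, 0.017, -0.019]
wrist_force: [-1.1, -0.4, -0.0]
grip_width: 0.0437
```

Emit:
{"method": "play_rows", "body": {
  "commands": [
    [0, 0, 0, 0, 0, 0.15, 180],
    [0, 0, 0, 0, 0, 0.3, 180],
    [0, 0, 0, 0, 0, 0.45, 180],
    [0, 0, 0, 0, 0, 0.6, 180],
    [0, 0, 0, 0, 0, 0.6, 180]
  ]
}}

```text
clock: 23.65
ee_pos: [0.5248, 0.3579, 0.0338]
ee_rot: [0.708, -0.706, 0.017, -0.019]
wrist_force: [-0.3, 1.0, -2.7]
grip_width: 0.0439
```

Emit:
{"method": "play_rows", "body": {
  "commands": [
    [0, 0, 0, 0, 0, 0.1, 180],
    [0, 0, 0, 0, 0, 0.2, 180],
    [0, 0, 0, 0, 0, 0.25, 180]
  ]
}}

```text
clock: 23.95
ee_pos: [0.5249, 0.3605, 0.0338]
ee_rot: [0.708, -0.706, 0.017, -0.019]
wrist_force: [0.2, -1.0, -3.8]
grip_width: 0.0437
```

Emit:
{"method": "play_rows", "body": {
  "commands": [
    [0, 0, 0, 0, 0.03, 0.08, 180],
    [0, 0, 0, 0, 0.04, 0.16, 180],
    [0, 0, 0, 0, 0.04, 0.24, 180]
  ]
}}

```text
clock: 24.25
ee_pos: [0.5252, 0.3628, 0.0337]
ee_rot: [0.708, -0.706, 0.017, -0.019]
wrist_force: [-0.3, -3.7, 1.3]
grip_width: 0.0441
```

Emit:
{"method": "play_rows", "body": {
  "commands": [
    [0, 0, 0, 0, 0, 0.08, 180],
    [0, 0, 0, 0, 0, 0.14, 180],
    [0, 0, 0, 0, 0, 0.18, 180]
  ]
}}

```text
clock: 24.55
ee_pos: [0.5253, 0.3646, 0.0337]
ee_rot: [0.708, -0.706, 0.017, -0.019]
wrist_force: [-0.2, -2.2, -0.7]
grip_width: 0.0438
```

Emit:
{"method": "play_rows", "body": {
  "commands": [
    [0, 0, 0, 0, 0, 0.08, 180],
    [0, 0, 0, 0, 0, 0.14, 180],
    [0, 0, 0, 0, 0, 0.18, 180]
  ]
}}

```text
clock: 24.85
ee_pos: [0.5254, 0.3662, 0.0337]
ee_rot: [0.708, -0.706, 0.017, -0.019]
wrist_force: [-0.8, -6.5, 0.4]
grip_width: 0.0439
```

```bash
python3 - <<'E'
from h import *
s=ctrl.sense(); print(s["ee_pos"],s["wrist_force"])
im,d=imaging.get_image("side"); w=cloud("side",d)
np.savez("stg.npz",im=im,w=w)
cv2.imwrite("pics/st2.png",cv2.resize(im[140:180,215:290],None,fx=10,fy=10,interpolation=cv2.INTER_CUBIC)[:,:,::-1])
E
```

```text
[0.5254 0.3662 0.0337] [-0.7559 -6.5291  0.4072]
```

View pics/st2.png

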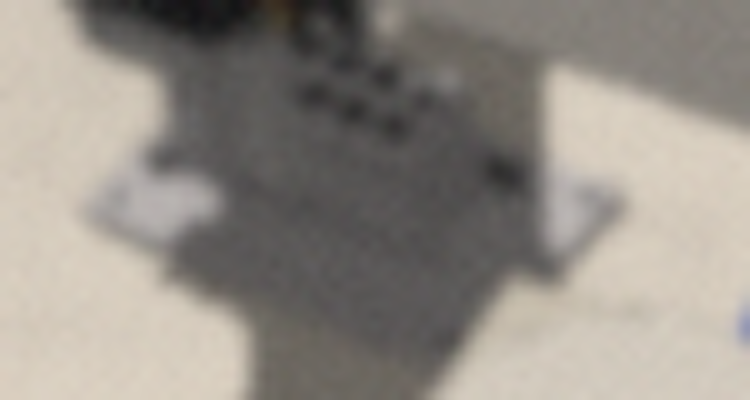

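The shadow hides the gap, but the y force is rising (−6.5 N), so the left stop is probably touched. A small push should confirm it.

Emit:
{"method": "play_rows", "body": {
  "commands": [
    [0, 0, 0, 0, 0, 0.08, 180],
    [0, 0, 0, 0, 0, 0.15, 180]
  ]
}}

```text
clock: 25.1
ee_pos: [0.5254, 0.3664, 0.0337]
ee_rot: [-0.707, 0.707, -0.018, 0.019]
wrist_force: [-3.2, -16.3, 6.4]
grip_width: 0.0441
```

Emit:
{"method": "play_rows", "body": {
  "commands": [
    [0, 0, 0, 0.15, 0, 0.05, 180],
    [0, 0, 0, 0.3, 0, 0.05, 180],
    [0, 0, 0, 0.4, 0, 0.05, 180]
  ]
}}

```text
clock: 25.4
ee_pos: [0.5281, 0.366, 0.0337]
ee_rot: [-0.706, 0.708, -0.019, 0.018]
wrist_force: [-13.6, -10.6, 9.0]
grip_width: 0.0434
```

Emit:
{"method": "play_rows", "body": {
  "commands": [
    [0, 0, 0, 0.1, 0, 0.03, 180],
    [0, 0, 0, 0.2, 0, 0.03, 180],
    [0, 0, 0, 0.25, 0, 0.03, 180]
  ]
}}

```text
clock: 25.7
ee_pos: [0.5296, 0.3659, 0.0338]
ee_rot: [-0.706, 0.708, -0.02, 0.017]
wrist_force: [-9.1, -6.7, 5.8]
grip_width: 0.0438
```

```bash
python3 - <<'E'
from h import *
s=ctrl.sense(); print(s["ee_pos"],s["wrist_force"],s["ft_torque"]); goal(-3,(.532,.366,.0337))
E
```

```text
[0.5296 0.3659 0.0338] [-9.1253 -6.679   5.7566] [-1.1914  2.0371  0.3042]
pos [0.5296 0.3659 0.0338] jaw -2.95 tooly [-0.0048 -0.0034 -1.    ]
  -> (0.532, 0.366, 0.0337) turn [ 0.2  0.1 -0.3] shift [0.24 0.01 0.02] steps 0.0
```

Emit:
{"method": "play_rows", "body": {
  "commands": [
    [0, 0, 0, 0.1, 0, 0, 180],
    [0, 0, 0, 0.2, 0, 0, 180],
    [0, 0, 0, 0.25, 0, 0, 180]
  ]
}}

```text
clock: 26.0
ee_pos: [0.5313, 0.3658, 0.0339]
ee_rot: [-0.705, 0.708, -0.02, 0.016]
wrist_force: [-7.4, -4.7, 3.9]
grip_width: 0.044
```

Emit:
{"method": "play_rows", "body": {
  "commands": [
    [0, 0, 0, 0.1, 0, 0, 180],
    [0, 0, 0, 0.2, 0, 0, 180],
    [0, 0, 0, 0.25, 0, 0, 180]
  ]
}}

```text
clock: 26.3
ee_pos: [0.5331, 0.3657, 0.0339]
ee_rot: [-0.705, 0.708, -0.021, 0.015]
wrist_force: [-6.2, -4.7, 4.0]
grip_width: 0.044
```

Emit:
{"method": "play_rows", "body": {
  "commands": [
    [0, 0, 0, 0.1, 0, 0, 180],
    [0, 0, 0, 0.2, 0, 0, 180],
    [0, 0, 0, 0.25, 0, 0, 180]
  ]
}}

```text
clock: 26.6
ee_pos: [0.5344, 0.3656, 0.034]
ee_rot: [-0.705, 0.709, -0.022, 0.014]
wrist_force: [-13.0, -4.8, 7.3]
grip_width: 0.0438
```

```bash
python3 - <<'E'
from h import *
s=ctrl.sense(); print(s["ee_pos"],s["wrist_force"],s["ft_torque"]); goal(-3,(.535,.366,.0337))
E
```

```text
[0.5344 0.3656 0.034 ] [-12.98    -4.8062   7.3499] [-0.7309  2.602   0.1347]
pos [0.5344 0.3656 0.034 ] jaw -2.91 tooly [-0.0113 -0.0045 -0.9999]
  -> (0.535, 0.366, 0.0337) turn [ 0.3  0.1 -0.6] shift [0.06 0.03 0.04] steps 0.1
```

Emit:
{"method": "play_rows", "body": {
  "commands": [
    [0.2, 0, -0.4, 0.08, 0, 0.04, 180],
    [0.3, 0, -0.6, 0.15, 0.03, 0.08, 180],
    [0.3, 0, -0.6, 0.15, 0.03, 0.08, 180]
  ]
}}

```text
clock: 26.9
ee_pos: [0.5343, 0.3657, 0.0338]
ee_rot: [-0.706, 0.708, -0.02, 0.016]
wrist_force: [-14.2, -10.0, 10.9]
grip_width: 0.044
```

```bash
python3 - <<'E'
from h import *
s=ctrl.sense(); print(s["ee_pos"],s["wrist_force"],s["ft_torque"]); goal(-3,(.535,.366,.0337))
E
```

```text
[0.5343 0.3657 0.0338] [-14.2073 -10.0258  10.8657] [-1.8     2.9054  0.0133]
pos [0.5343 0.3657 0.0338] jaw -2.91 tooly [-0.0046 -0.0018 -1.    ]
  -> (0.535, 0.366, 0.0337) turn [ 0.1  0.1 -0.3] shift [0.07 0.01 0.03] steps 0.0
```

Both stops are felt (−14 N in x, −10 N in y). I release and then nudge with the front finger to confirm it is flush.

Emit:
{"method": "play_rows", "body": {
  "commands": [
    [0, 0, 0, 0, 0, 0, 125],
    [0, 0, 0, 0, 0, 0, 110],
    [0, 0, 0, 0, 0, 0, 110],
    [0, 0, 0, 0, 0, 0, 110]
  ]
}}

```text
clock: 27.3
ee_pos: [0.5345, 0.3659, 0.0339]
ee_rot: [-0.706, 0.707, -0.019, 0.017]
wrist_force: [0.1, 0.3, -0.5]
grip_width: 0.0532
```

```bash
python3 - <<'E'
from h import *
s=ctrl.sense(); print(s["ee_pos"],s["wrist_force"],s["grip_width"]); goal(-3,(.534,.366,.0345))
E
```

```text
[0.5345 0.3659 0.0339] [ 0.1151  0.301  -0.4893] 0.053185097032013164
pos [0.5345 0.3659 0.0339] jaw -2.91 tooly [-0.0042 -0.0014 -1.    ]
  -> (0.534, 0.366, 0.0345) turn [ 0.1  0.1 -0.2] shift [-0.05 -0.06  0.01] steps 0.0
```

Emit:
{"method": "play_rows", "body": {
  "commands": [
    [0, 0, -0.2, 0.2, 0, 0, 110],
    [0, 0, -0.2, 0.35, 0, 0, 110],
    [0, 0, -0.2, 0.45, 0, 0, 110],
    [0, 0, -0.2, 0.5, 0, 0, 110],
    [0, 0, -0.2, 0.55, 0, 0, 110]
  ]
}}

```text
clock: 27.8
ee_pos: [0.5392, 0.3658, 0.0339]
ee_rot: [-0.706, 0.707, -0.019, 0.017]
wrist_force: [-8.2, 0.8, 5.9]
grip_width: 0.0537
```

Emit:
{"method": "play_rows", "body": {
  "commands": [
    [0, 0, 0, -0.3, 0, 0, 110],
    [0, 0, 0, -0.48, 0, 0, 110],
    [0, 0, 0, -0.48, -2, 0, 110],
    [0, 0, 0, -0.48, -6, 0, 110],
    [0, 0, 0, -0.48, -9, 0, 110],
    [0, 0, 0, -0.48, -9, -4, 255],
    [0, 0, 0, -0.48, -9, -8, 255],
    [0, 0, 0, -0.48, -9, -9, 255],
    [0, 0, 0, -0.48, -9, -9, 255],
    [0, 0, 0, -0.48, -9, -9, 255]
  ]
}}

```text
clock: 28.8
ee_pos: [0.5302, 0.2771, 0.1242]
ee_rot: [-0.706, 0.707, -0.019, 0.017]
wrist_force: [-0.9, -0.2, 0.6]
grip_width: 0.0168
```

```bash
python3 - <<'E'
from h import *
w=np.load("top0.npz")["w"]
k=(w[...,0]>.38)&(w[...,0]<.5)&(w[...,1]>.06)&(w[...,1]<.27); print("hotplate z",np.nanpercentile(w[k][:,2],[50,90,99]))
print(ctrl.sense()["grip_width"]); goal(-3,(.534,.288,.048),(.534,.3,.048))
E
```

```text
hotplate z [0.0733 0.0921 0.0957]
0.016766972893013696
pos [0.5302 0.2771 0.1242] jaw -2.91 tooly [-0.0021 -0.0013 -1.    ]
  -> (0.534, 0.288, 0.048) turn [ 0.1  0.1 -0.1] shift [0.34 7.62 1.12] steps 1.5
  -> (0.534, 0.3, 0.048) turn [ 0.1  0.1 -0.1] shift [0.27 7.61 2.32] steps 1.6
```

Emit:
{"method": "play_rows", "body": {
  "commands": [
    [0, 0, 0, 0.3, 3, 0.9, 255],
    [0, 0, 0, 0.3, 6, 0.9, 255],
    [0, 0, 0, 0.3, 7.6, 0.9, 255],
    [0, 0, 0, 0.3, 7.6, 0.9, 255],
    [0, 0, 0, 0.3, 7.6, 1.4, 255],
    [0, 0, 0, 0.3, 7.6, 1.8, 255],
    [0, 0, 0, 0.3, 7.6, 2.1, 255],
    [0, 0, 0, 0.3, 7.6, 2.3, 255],
    [0, 0, 0, 0.3, 7.6, 2.4, 255]
  ]
}}

```text
clock: 29.7
ee_pos: [0.5347, 0.2995, 0.0493]
ee_rot: [-0.706, 0.708, -0.019, 0.017]
wrist_force: [-3.5, -18.3, 10.5]
grip_width: 0.0006
```

Emit:
{"method": "play_rows", "body": {
  "commands": [
    [0, 0, 0, 0, 0, 0.1, 255],
    [0, 0, 0, 0, 0, 0.18, 255],
    [0, 0, 0, 0, 0, 0.25, 255]
  ]
}}

```text
clock: 30.0
ee_pos: [0.5348, 0.2998, 0.0498]
ee_rot: [-0.704, 0.71, -0.019, 0.017]
wrist_force: [-3.9, -22.2, 8.7]
grip_width: 0.0004
```

Firm contact at the right end too (22 N, no motion), so the block is home. I back off and look.

Emit:
{"method": "play_rows", "body": {
  "commands": [
    [0, 0, 0, 0, 0, -0.8, 255],
    [0, 0, 0, 0, -1, -1.5, 255],
    [0, 0, 0, 0, -5, -1.8, 200],
    [0, 0, 0, 0, -10, -2, 120],
    [0, 0, 0, 0, -14, -4, 60],
    [0, 0, 0, 0, -14, -8, 60],
    [0, 0, 0, 0, -14, -12, 60],
    [0, 0, 0, 0, -14, -16, 60],
    [0, 0, 0, 0, -14, -20, 60],
    [0, 0, 0, 0, -14, -20, 60]
  ]
}}

```text
clock: 31.0
ee_pos: [0.5249, 0.0976, 0.1928]
ee_rot: [-0.704, 0.71, -0.02, 0.019]
wrist_force: [-0.4, 0.1, 0.3]
grip_width: 0.0613
```

```bash
python3 - <<'E'
from h import *
s=ctrl.sense(); print(s["grip_width"])
r=np.load("mat_red.npz"); goal(94.83,tuple(r["pos"]+[0,0,.15]),tuple(r["pos"]))
im,d=imaging.get_image("top"); im2,d2=imaging.get_image("side"); w=cloud("side",d2)
cv2.imwrite("pics/st3.png",np.vstack([cv2.resize(im2[140:190,205:305],None,fx=7,fy=6,interpolation=cv2.INTER_CUBIC),cv2.resize(im[120:165,150:250],None,fx=7,fy=6,interpolation=cv2.INTER_CUBIC)])[:,:,::-1])
k=(abs(w[...,2]-.07)<.006)&(abs(w[...,0]-.53)<.06)&(abs(w[...,1]-.36)<.1)
print(k.sum(),w[k].mean(0),cv2.minAreaRect(w[k][:,:2].astype(np.float32)))
E
```

```text
0.06133288005538696
pos [0.5249 0.0976 0.1928] jaw -3.15 tooly [-0.0013 -0.008  -1.    ]
  -> (np.float64(0.5664365274369505), np.float64(0.071385207565915), np.float64(0.17997983248461105)) turn [ 0.4 82.   0.3] shift [ 4.29  1.29 -2.38] steps 9.5
  -> (np.float64(0.5664365274369505), np.float64(0.071385207565915), np.float64(0.029979832484611068)) turn [ 0.4 82.   0.3] shift [ 4.3  16.29 -2.26] steps 9.5
72 [0.5149 0.3473 0.0678] ((0.5132145881652832, 0.35953807830810547), (0.020533666014671326, 0.11145935952663422), 3.885711669921875)
```

View pics/st3.png

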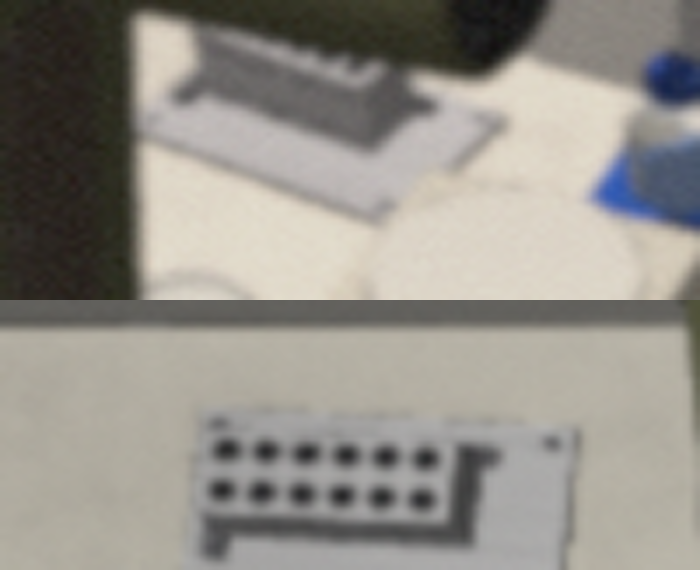

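The block sits on the stage, parallel and against both stops (rear stop visible at crop (490,457), left stop at (213,540)). Next, red back: same orientation branch as before (−98° turn).

Emit:
{"method": "play_rows", "body": {
  "commands": [
    [0, -98, 0, 4.3, 0, -2.4, 60],
    [0, -98, 0, 4.3, 0, -2.4, 60],
    [0, -98, 0, 4.3, 0, -2.4, 60],
    [0, -98, 0, 4.3, 0, -2.4, 60],
    [0, -98, 0, 4.3, 0, -2.4, 60],
    [0, -98, 0, 4.3, 0, -2.4, 60],
    [0, -98, 0, 4.3, 0, -2.4, 60],
    [0, -98, 0, 4.3, 0, -2.4, 60],
    [0, -98, 0, 4.3, 0, -2.4, 60],
    [0, -98, 0, 4.3, 0, -2.4, 60],
    [0, -98, 0, 4.3, 0, -2.4, 60],
    [0, -98, 0, 4.3, 0, -2.4, 60]
  ]
}}

```text
clock: 32.3
ee_pos: [0.5669, 0.076, 0.193]
ee_rot: [0.474, -0.477, -0.521, 0.525]
wrist_force: [-0.5, -0.5, -0.3]
grip_width: 0.0722
```

```bash
python3 - <<'E'
from h import *
s=ctrl.sense(); print(s["grip_width"],s["joint_pos"])
r=np.load("mat_red.npz"); goal(94.83,tuple(r["pos"]))
E
```

```text
0.07216098028404551 [ 0.0725  0.3599  1.471  -0.0072  1.3122 -1.5905]
pos [0.5669 0.076  0.193 ] jaw 95.39 tooly [-0.001  -0.0071 -1.    ]
  -> (np.float64(0.5664365274369505), np.float64(0.071385207565915), np.float64(0.029979832484611068)) turn [-0.1  0.6 -0.4] shift [-0.34 16.31  0.06] steps 3.3
```

Emit:
{"method": "play_rows", "body": {
  "commands": [
    [0, 0.6, -0.4, -0.34, 1, 0.05, 60],
    [0, 0.6, -0.4, -0.34, 3, 0.05, 60],
    [0, 0.6, -0.4, -0.34, 5, 0.05, 60],
    [0, 0.6, -0.4, -0.34, 5, 0.05, 60]
  ]
}}

```text
clock: 32.7
ee_pos: [0.5654, 0.0727, 0.1402]
ee_rot: [0.481, -0.477, -0.519, 0.522]
wrist_force: [-0.5, 0.0, 0.1]
grip_width: 0.072
```

```bash
python3 - <<'E'
from h import *
r=np.load("mat_red.npz"); goal(94.83,tuple(r["pos"]))
E
```

```text
pos [0.5654 0.0727 0.1402] jaw 94.71 tooly [-0.0062  0.     -1.    ]
  -> (np.float64(0.5664365274369505), np.float64(0.071385207565915), np.float64(0.029979832484611068)) turn [-0.4 -0.1  0. ] shift [-0.15 11.02 -0.17] steps 2.2
```

Emit:
{"method": "play_rows", "body": {
  "commands": [
    [-0.4, 0, 0, -0.1, 2, -0.1, 60],
    [-0.4, 0, 0, -0.13, 5.5, -0.15, 60],
    [-0.4, 0, 0, -0.13, 9, -0.15, 60],
    [-0.4, 0, 0, -0.13, 10.9, -0.15, 60],
    [-0.4, 0, 0, -0.13, 10.9, -0.15, 60],
    [-0.4, 0, 0, -0.13, 10.9, -0.15, 60]
  ]
}}

```text
clock: 33.3
ee_pos: [0.5669, 0.0719, 0.0324]
ee_rot: [-0.479, 0.479, 0.521, -0.519]
wrist_force: [-1.0, -0.4, 0.7]
grip_width: 0.0716
```

```bash
python3 - <<'E'
from h import *
print(ctrl.sense()["wrist_force"]); r=np.load("mat_red.npz"); goal(94.83,tuple(r["pos"]))
E
```

```text
[-0.9958 -0.3883  0.6999]
pos [0.5669 0.0719 0.0324] jaw 94.68 tooly [ 0.0019  0.0008 -1.    ]
  -> (np.float64(0.5664365274369505), np.float64(0.071385207565915), np.float64(0.029979832484611068)) turn [ 0.1 -0.2  0. ] shift [-0.04  0.24  0.05] steps 0.0
```

Emit:
{"method": "play_rows", "body": {
  "commands": [
    [0.1, -0.1, 0, -0.05, 0.15, 0.05, 60],
    [0.1, -0.1, 0, -0.05, 0.2, 0.05, 95],
    [0.1, -0.1, 0, -0.05, 0.2, 0.05, 105],
    [0.1, -0.1, 0, -0.05, 0.2, 0.05, 110],
    [0.1, -0.1, 0, -0.05, 0.2, 0.05, 114],
    [0.1, -0.1, 0, -0.05, 0.2, 0.05, 160],
    [0.1, -0.1, 0, -0.05, 0.2, 0.05, 160],
    [0.1, -0.1, 0, -0.05, 0.2, 0.05, 160]
  ],
  "force": 18
}}

```text
clock: 34.1
ee_pos: [0.5666, 0.0713, 0.0305]
ee_rot: [-0.479, 0.479, 0.521, -0.52]
wrist_force: [0.1, 0.1, 2.8]
grip_width: 0.0505
```

```bash
python3 - <<'E'
from h import *
s=ctrl.sense();print(s["wrist_force"],s["grip_width"]); r=np.load("grip_red.npz"); print(r["pos"]); goal(96.08,tuple(r["pos"]+[0,0,.16]),tuple(r["pos"]))
E
```

```text
[0.0684 0.0808 2.8112] 0.050542020506512374
[ 0.4997 -0.1951  0.031 ]
pos [0.5666 0.0713 0.0305] jaw 94.78 tooly [ 0.0004  0.0007 -1.    ]
  -> (np.float64(0.49968214362524516), np.float64(-0.19507712746139647), np.float64(0.19101938169690524)) turn [ 0.  -1.3  0. ] shift [-25.98 -16.07   8.88] steps 6.4
  -> (np.float64(0.49968214362524516), np.float64(-0.19507712746139647), np.float64(0.031019381696905254)) turn [ 0.  -1.3  0. ] shift [-25.99  -0.07   8.89] steps 5.5
```

Emit:
{"method": "play_rows", "body": {
  "commands": [
    [0, 0, 0, 0, -1.5, 0, 160],
    [0, 0, 0, 0, -4, 0, 160],
    [0, 0, 0, 0, -8, 0, 160],
    [0, 0, 0, 0, -12, 0, 160],
    [0, -0.5, 0, -2, -15, 0.7, 160],
    [0, -1, 0, -5, -16, 1.7, 160],
    [0, -1.3, 0, -9, -16, 3.1, 160],
    [0, -1.3, 0, -13, -16, 4.5, 160],
    [0, -1.3, 0, -17, -16, 5.8, 160],
    [0, -1.3, 0, -21, -16, 7.2, 160],
    [0, -1.3, 0, -24, -16, 8.2, 160],
    [0, -1.3, 0, -26, -16, 8.9, 160]
  ]
}}

```text
clock: 35.3
ee_pos: [0.4986, -0.1972, 0.1912]
ee_rot: [-0.473, 0.473, 0.526, -0.525]
wrist_force: [0.2, 0.1, -1.7]
grip_width: 0.0506
```

Emit:
{"method": "play_rows", "body": {
  "commands": [
    [0, 0, 0, 0, 0, 0, 160],
    [0, 0, 0, 0, 0, 0, 160]
  ]
}}

```text
clock: 35.5
ee_pos: [0.4984, -0.1972, 0.1917]
ee_rot: [-0.473, 0.474, 0.526, -0.525]
wrist_force: [0.4, -0.5, -2.0]
grip_width: 0.051
```

```bash
python3 - <<'E'
from h import *
r=np.load("grip_red.npz"); goal(96.08,tuple(r["pos"]))
E
```

```text
pos [ 0.4984 -0.1972  0.1917] jaw 95.93 tooly [ 0.0008  0.0005 -1.    ]
  -> (np.float64(0.49968214362524516), np.float64(-0.19507712746139647), np.float64(0.031019381696905254)) turn [ 0.1 -0.1  0. ] shift [ 0.19 16.07 -0.13] steps 3.2
```

Emit:
{"method": "play_rows", "body": {
  "commands": [
    [0, -0.1, 0, 0.2, 3, -0.13, 160],
    [0, -0.1, 0, 0.2, 7, -0.13, 160],
    [0, -0.1, 0, 0.2, 10.5, -0.13, 160],
    [0, -0.1, 0, 0.2, 13.5, -0.13, 160],
    [0, -0.1, 0, 0.2, 15.2, -0.13, 160],
    [0, -0.1, 0, 0.2, 15.6, -0.13, 160],
    [0, -0.1, 0, 0.2, 15.6, -0.13, 160]
  ]
}}

```text
clock: 36.2
ee_pos: [0.5, -0.1941, 0.036]
ee_rot: [-0.473, 0.473, 0.526, -0.526]
wrist_force: [-0.3, -0.1, -1.0]
grip_width: 0.0512
```

```bash
python3 - <<'E'
from h import *
print(ctrl.sense()["wrist_force"]);r=np.load("grip_red.npz"); goal(96.08,tuple(r["pos"]))
E
```

```text
[-0.3023 -0.0966 -1.0231]
pos [ 0.5    -0.1941  0.036 ] jaw 96.1 tooly [ 0.0006  0.0007 -1.    ]
  -> (np.float64(0.49968214362524516), np.float64(-0.19507712746139647), np.float64(0.031019381696905254)) turn [0. 0. 0.] shift [-0.09  0.5   0.04] steps 0.1
```

Emit:
{"method": "play_rows", "body": {
  "commands": [
    [0, 0, 0, -0.1, 0.15, 0.03, 160],
    [0, 0, 0, -0.1, 0.3, 0.03, 160],
    [0, 0, 0, -0.1, 0.42, 0.03, 160],
    [0, 0, 0, -0.1, 0.48, 0.03, 160]
  ]
}}

```text
clock: 36.6
ee_pos: [0.4999, -0.1952, 0.0315]
ee_rot: [-0.473, 0.473, 0.526, -0.525]
wrist_force: [-0.6, 0.5, 5.2]
grip_width: 0.0507
```

```bash
python3 - <<'E'
from h import *
print(ctrl.sense()["wrist_force"]);r=np.load("grip_red.npz"); goal(96.08,tuple(r["pos"]))
# compare side image with the original (yellow band / red cap)
im0=np.load("side0.npz")["im"]; im1,_=imaging.get_image("side")
for im in(im0,im1):
    i=im[185:215,375:400].astype(int); m=(i[...,0]-i[...,2]>60)&(i[...,0]-i[...,1]>50); a=np.argwhere(m); wt=(i[...,0]-i[...,1])[m]; print(len(a),np.average(a,0,wt)[::-1]+[375,185])
E
```

```text
[-0.5951  0.5042  5.2196]
pos [ 0.4999 -0.1952  0.0315] jaw 96.09 tooly [ 0.0011  0.0005 -1.    ]
  -> (np.float64(0.49968214362524516), np.float64(-0.19507712746139647), np.float64(0.031019381696905254)) turn [0.1 0.  0. ] shift [0.02 0.05 0.02] steps 0.0
62 [388.2566 195.8083]
31 [387.4426 197.2361]
```

Emit:
{"method": "play_rows", "body": {
  "commands": [
    [0, 0, 0, 0, 0, 0, 110],
    [0, 0, 0, 0, 0, 0, 80],
    [0, 0, 0, 0, 0, 0, 60],
    [0, 0, 0, 0, 0, 0, 60],
    [0, 0, 0, 0, 0, 0, 60],
    [0, 0, 0, 0, -3, 0, 60],
    [0, 0, 0, 0, -8, 0, 60],
    [0, 0, 0, 0, -13, 0, 60],
    [0, 0, 0, 0, -16, 0, 60],
    [0, 0, 0, 5, -16, -1.5, 60],
    [0, 0, 0, 10, -16, -3, 60],
    [0, 0, 0, 15, -16, -4.5, 60]
  ]
}}

```text
clock: 37.85
ee_pos: [0.5275, -0.0464, 0.192]
ee_rot: [-0.473, 0.473, 0.526, -0.525]
wrist_force: [0.7, 0.3, -0.3]
grip_width: 0.072
```

```bash
python3 - <<'E'
from h import *
r=np.load("mat_blue.npz"); goal(94.78,tuple(r["pos"]+[0,0,.14]))
E
```

```text
pos [ 0.5275 -0.0464  0.192 ] jaw 96.03 tooly [ 0.0019  0.0004 -1.    ]
  -> (np.float64(0.5598182715248965), np.float64(0.1554520001992871), np.float64(0.17108975300962667)) turn [0.1 1.2 0. ] shift [19.73  2.1  -5.33] steps 4.1
```

Emit:
{"method": "play_rows", "body": {
  "commands": [
    [0, 1.2, 0, 5, 0, -1.5, 50],
    [0, 1.2, 0, 10, 0, -3, 50],
    [0, 1.2, 0, 15, 0, -4.3, 50],
    [0, 1.2, 0, 19.7, 0, -5.3, 50],
    [0, 1.2, 0, 19.7, 2, -5.3, 50],
    [0, 1.2, 0, 19.7, 5, -5.3, 50],
    [0, 1.2, 0, 19.7, 5, -5.3, 50]
  ]
}}

```text
clock: 38.55
ee_pos: [0.5578, 0.1552, 0.1386]
ee_rot: [0.479, -0.477, -0.52, 0.522]
wrist_force: [0.1, 0.1, 0.6]
grip_width: 0.0753
```

```bash
cat > cmp.py <<'E'
from h import *
# per-bottle shift (px and approx mm) of the present pictures against the first ones
def run(cols):
    for n in("top","side"):
        im0=np.load(f"{n}0.npz")["im"]; im1,_=imaging.get_image(n)
        for c,P,ch in cols:
            q=proj(n,[P])[0]; u,v=np.int32(np.round(q)); 
            for nm,lo,hi,z in(("cap",9,9,P[2]),):
                def cen(im):
                    i=im[v-12:v+13,u-12:u+13].astype(float); e=np.clip(i[...,ch]-i[...,1]-25,0,None); y,x=np.mgrid[:25,:25]; return np.array([(e*x).sum(),(e*y).sum()])/e.sum()+[u-12,v-12],e.sum()
                (a,sa),(b,sb)=cen(im0),cen(im1); print(n,c,a,b,"mm",(onplane(n,b,z)-onplane(n,a,z))[0,:2]*1000,"mass",sa,sb)
RED=("red",[.499,-.194,.1],0); BLUE=("blue",[.483,-.113,.105],2)
E
python3 - <<'E'
from cmp import *
run([RED]); r=np.load("mat_blue.npz"); goal(94.78,tuple(r["pos"]))
E
```

```text
top red [383.364  156.2012] [382.6687 156.1845] mm [0.0601 2.0415] mass 5896.0 6309.0
side red [388.2876 195.8153] [387.6407 195.8367] mm [-1.0134  1.8771] mass 5246.0 4971.0
pos [0.5596 0.1549 0.1427] jaw 94.81 tooly [ 0.0015  0.0003 -1.    ]
  -> (np.float64(0.5598182715248965), np.float64(0.1554520001992871), np.float64(0.031089753009626648)) turn [0.1 0.  0. ] shift [ 0.05 11.16 -0.01] steps 2.2
```

Red is about 2 mm off in +y (both cameras agree), caused by the original grip's centring. I'll correct that afterwards and pre-compensate blue.

Emit:
{"method": "play_rows", "body": {
  "commands": [
    [0.1, 0, 0, 0.05, 2.5, 0, 50],
    [0.1, 0, 0, 0.05, 6, 0, 50],
    [0.1, 0, 0, 0.05, 9.5, 0, 50],
    [0.1, 0, 0, 0.05, 11.1, 0, 50],
    [0.1, 0, 0, 0.05, 11.1, 0, 50],
    [0.1, 0, 0, 0.05, 11.1, 0, 85],
    [0.1, 0, 0, 0.05, 11.1, 0, 93],
    [0.1, 0, 0, 0.05, 11.1, 0, 98],
    [0.1, 0, 0, 0.05, 11.1, 0, 102],
    [0.1, 0, 0, 0.05, 11.1, 0, 150],
    [0.1, 0, 0, 0.05, 11.1, 0, 150],
    [0.1, 0, 0, 0.05, 11.1, 0, 150]
  ]
}}

```text
clock: 39.85
ee_pos: [0.5601, 0.1555, 0.0324]
ee_rot: [-0.478, 0.479, 0.521, -0.52]
wrist_force: [-1.0, -1.9, 6.7]
grip_width: 0.0548
```

```bash
python3 - <<'E'
from h import *
s=ctrl.sense();print(s["wrist_force"],s["grip_width"]); r=np.load("grip_blue.npz"); m=np.load("mat_blue.npz"); print(r["pos"],m["pos"]); goal(96.14,tuple(r["pos"]+[0.0002,-.0018,.16]))
E
```

```text
[-0.9534 -1.9077  6.7266] 0.05481460250424472
[ 0.4846 -0.114   0.0321] [0.5598 0.1555 0.0311]
pos [0.5601 0.1555 0.0324] jaw 94.81 tooly [ 0.0007  0.0002 -1.    ]
  -> (np.float64(0.4848403472262826), np.float64(-0.11580884566891438), np.float64(0.19211382934210033)) turn [ 0.  -1.3  0. ] shift [-26.4  -15.98   9.77] steps 6.5
```

Emit:
{"method": "play_rows", "body": {
  "commands": [
    [0, 0, 0, 0, -1.5, 0, 150],
    [0, 0, 0, 0, -4, 0, 150],
    [0, 0, 0, 0, -8, 0, 150],
    [0, 0, 0, 0, -12, 0, 150],
    [0, -0.5, 0, -2, -15, 0.8, 150],
    [0, -1, 0, -5, -16, 1.9, 150],
    [0, -1.3, 0, -9, -16, 3.3, 150],
    [0, -1.3, 0, -13, -16, 4.8, 150],
    [0, -1.3, 0, -17, -16, 6.3, 150],
    [0, -1.3, 0, -21, -16, 7.8, 150],
    [0, -1.3, 0, -24, -16, 8.9, 150],
    [0, -1.3, 0, -26.2, -16, 9.8, 150]
  ]
}}

```text
clock: 41.05
ee_pos: [0.4835, -0.1156, 0.1932]
ee_rot: [-0.473, 0.473, 0.526, -0.525]
wrist_force: [1.0, 1.1, -2.3]
grip_width: 0.0548
```

Emit:
{"method": "play_rows", "body": {
  "commands": [
    [0, 0, 0, 0, 0, 0, 150],
    [0, 0, 0, 0, 0, 0, 150]
  ]
}}

```text
clock: 41.25
ee_pos: [0.4834, -0.1157, 0.1938]
ee_rot: [-0.473, 0.474, 0.526, -0.525]
wrist_force: [-0.5, 0.7, -2.1]
grip_width: 0.0546
```

```bash
python3 - <<'E'
from h import *
r=np.load("grip_blue.npz"); goal(96.14,tuple(r["pos"]+[0.0002,-.0018,.0]))
E
```

```text
pos [ 0.4834 -0.1157  0.1938] jaw 95.98 tooly [ 0.0016  0.0001 -1.    ]
  -> (np.float64(0.4848403472262826), np.float64(-0.11580884566891438), np.float64(0.03211382934210034)) turn [ 0.1 -0.2 -0. ] shift [-0.03 16.17 -0.12] steps 3.2
```

Emit:
{"method": "play_rows", "body": {
  "commands": [
    [0, -0.1, 0, 0, 3, -0.12, 150],
    [0, -0.1, 0, 0, 7, -0.12, 150],
    [0, -0.1, 0, 0, 10.5, -0.12, 150],
    [0, -0.1, 0, 0, 13.5, -0.12, 150],
    [0, -0.1, 0, 0, 15.2, -0.12, 150],
    [0, -0.1, 0, 0, 15.7, -0.12, 150],
    [0, -0.1, 0, 0, 15.7, -0.12, 150]
  ]
}}

```text
clock: 41.95
ee_pos: [0.485, -0.1148, 0.0369]
ee_rot: [-0.472, 0.473, 0.526, -0.526]
wrist_force: [-0.6, -0.8, -2.0]
grip_width: 0.055
```

```bash
python3 - <<'E'
from h import *
print(ctrl.sense()["wrist_force"]);r=np.load("grip_blue.npz"); goal(96.14,tuple(r["pos"]+[0.0002,-.0018,.0012]))
E
```

```text
[-0.6457 -0.8367 -1.9663]
pos [ 0.485  -0.1148  0.0369] jaw 96.14 tooly [ 0.0011  0.0004 -1.    ]
  -> (np.float64(0.4848403472262826), np.float64(-0.11580884566891438), np.float64(0.03331382934210034)) turn [ 0.1 -0.   0. ] shift [-0.1   0.36  0.03] steps 0.1
```

Emit:
{"method": "play_rows", "body": {
  "commands": [
    [0, 0, 0, -0.1, 0.12, 0.02, 150],
    [0, 0, 0, -0.1, 0.24, 0.02, 150],
    [0, 0, 0, -0.1, 0.32, 0.02, 150],
    [0, 0, 0, -0.1, 0.36, 0.02, 150]
  ]
}}

```text
clock: 42.35
ee_pos: [0.4851, -0.1159, 0.0336]
ee_rot: [-0.472, 0.473, 0.526, -0.526]
wrist_force: [0.4, -0.1, -3.1]
grip_width: 0.0549
```

Emit:
{"method": "play_rows", "body": {
  "commands": [
    [0, 0, 0, 0, 0.06, 0, 150],
    [0, 0, 0, 0, 0.1, 0, 150],
    [0, 0, 0, 0, 0.1, 0, 150]
  ]
}}

```text
clock: 42.65
ee_pos: [0.4853, -0.1159, 0.0334]
ee_rot: [-0.472, 0.473, 0.527, -0.525]
wrist_force: [-3.5, 1.6, 9.1]
grip_width: 0.0547
```

Contact. I release, lift, move aside over the mat and compare.

Emit:
{"method": "play_rows", "body": {
  "commands": [
    [0, 0, 0, 0, 0, 0, 100],
    [0, 0, 0, 0, 0, 0, 75],
    [0, 0, 0, 0, 0, 0, 60],
    [0, 0, 0, 0, 0, 0, 60],
    [0, 0, 0, 0, 0, 0, 60],
    [0, 0, 0, 0, -3, 0, 60],
    [0, 0, 0, 0, -8, 0, 60],
    [0, 0, 0, 0, -13, 0, 60],
    [0, 0, 0, 0, -16, 0, 60],
    [0, 0, 0, 5, -16, -1.5, 60],
    [0, 0, 0, 10, -16, -3, 60],
    [0, 0, 0, 15, -16, -4.5, 60]
  ]
}}

```text
clock: 43.85
ee_pos: [0.5125, 0.0331, 0.1938]
ee_rot: [-0.472, 0.474, 0.526, -0.525]
wrist_force: [1.3, 0.6, 0.2]
grip_width: 0.0719
```

Emit:
{"method": "play_rows", "body": {
  "commands": [
    [0, 0, 0, 5, 0, -1, 60],
    [0, 0, 0, 10, 0, -2, 60],
    [0, 0, 0, 12, 0, -3, 60],
    [0, 0, 0, 12, 0, -3, 60]
  ]
}}

```text
clock: 44.25
ee_pos: [0.5297, 0.1584, 0.1935]
ee_rot: [-0.471, 0.472, 0.527, -0.526]
wrist_force: [-0.8, 0.5, -0.1]
grip_width: 0.0717
```

```bash
python3 - <<'E'
from cmp import *
run([RED,BLUE]); run([RED,BLUE])
# arm-independent reference: orange bottle shift should be zero
run([("orange",[.37,-.078,.1],0)])
r=np.load("grip_red.npz"); goal(96.1,tuple(r["pos"]+[0,0,.16]))
E
```

```text
top red [383.364  156.2012] [382.6633 156.1891] mm [0.0465 2.0577] mass 5896.0 6178.0
top blue [356.2367 161.1764] [356.534  161.1849] mm [-0.0297 -0.8688] mass 3072.0 3174.0
side red [388.2876 195.8153] [387.6033 195.8677] mm [-1.195   1.9399] mass 5246.0 5034.0
side blue [363.8644 190.0126] [364.0295 190.1717] mm [-0.4196 -0.7571] mass 2293.0 2236.0
top red [383.364  156.2012] [382.6599 156.1832] mm [0.0642 2.0672] mass 5896.0 6190.0
top blue [356.2367 161.1764] [356.5363 161.1843] mm [-0.0279 -0.8755] mass 3072.0 3168.0
side red [388.2876 195.8153] [387.5948 195.8721] mm [-1.2255  1.9582] mass 5246.0 5037.0
side blue [363.8644 190.0126] [364.0285 190.1908] mm [-0.4996 -0.7859] mass 2293.0 2249.0
top orange [345.7736 198.4772] [345.7735 198.4896] mm [-0.0362  0.001 ] mass 9975.0 10440.0
side orange [342.6711 215.8702] [342.6534 215.8859] mm [-0.083   0.0245] mass 12061.0 12091.0
pos [0.5297 0.1545 0.194 ] jaw 95.98 tooly [ 0.0029  0.0001 -1.    ]
  -> (np.float64(0.49968214362524516), np.float64(-0.19507712746139647), np.float64(0.19101938169690524)) turn [ 0.2 -0.1 -0. ] shift [-34.46   0.28   6.63] steps 7.0
```

Blue is within 0.9 mm. Red needs −2 mm in y, so I regrip it.

Emit:
{"method": "play_rows", "body": {
  "commands": [
    [0.2, -0.1, 0, -5, 0, 1, 75],
    [0.2, -0.1, 0, -10, 0, 2, 75],
    [0.2, -0.1, 0, -15, 0, 3, 75],
    [0.2, -0.1, 0, -20, 0, 4, 75],
    [0.2, -0.1, 0, -25, 0, 5, 75],
    [0.2, -0.1, 0, -30, 0, 6, 75],
    [0.2, -0.1, 0, -34.4, 0, 6.6, 75],
    [0.2, -0.1, 0, -34.4, 0, 6.6, 75],
    [0.2, -0.1, 0, -34.4, 3, 6.6, 75],
    [0.2, -0.1, 0, -34.4, 5, 6.6, 75],
    [0.2, -0.1, 0, -34.4, 5, 6.6, 75],
    [0.2, -0.1, 0, -34.4, 5, 6.6, 75]
  ]
}}

```text
clock: 45.75
ee_pos: [0.5001, -0.1945, 0.1446]
ee_rot: [0.473, -0.473, -0.526, 0.526]
wrist_force: [-0.1, -0.3, -0.3]
grip_width: 0.0662
```

```bash
python3 - <<'E'
from h import *
goal(96.1,(.4998,-.1952,.0318)); print(ctrl.sense()["grip_width"])
E
```

```text
pos [ 0.5001 -0.1945  0.1446] jaw 96.07 tooly [-0.0003 -0.0004 -1.    ]
  -> (0.4998, -0.1952, 0.0318) turn [-0. -0. -0.] shift [-0.06 11.28  0.03] steps 2.3
0.06623159207353368
```

Emit:
{"method": "play_rows", "body": {
  "commands": [
    [0, 0, 0, -0.06, 2.5, 0.03, 75],
    [0, 0, 0, -0.06, 6, 0.03, 75],
    [0, 0, 0, -0.06, 9.5, 0.03, 75],
    [0, 0, 0, -0.06, 11.2, 0.03, 75],
    [0, 0, 0, -0.06, 11.2, 0.03, 75],
    [0, 0, 0, -0.06, 11.2, 0.03, 95],
    [0, 0, 0, -0.06, 11.2, 0.03, 104],
    [0, 0, 0, -0.06, 11.2, 0.03, 110],
    [0, 0, 0, -0.06, 11.2, 0.03, 160],
    [0, 0, 0, -0.06, 11.2, 0.03, 160],
    [0, 0, 0, -0.06, 11.2, 0.03, 160]
  ]
}}

```text
clock: 46.85
ee_pos: [0.5004, -0.1954, 0.0337]
ee_rot: [-0.472, 0.473, 0.526, -0.526]
wrist_force: [-0.7, 0.1, 6.9]
grip_width: 0.0505
```

```bash
python3 - <<'E'
from h import *
s=ctrl.sense();print(s["wrist_force"],s["grip_width"]); goal(96.1,(.5002,-.1970,.0335))
E
```

```text
[-0.6855  0.1026  6.8786] 0.05048212984425193
pos [ 0.5004 -0.1954  0.0337] jaw 96.07 tooly [ 0.0014 -0.0011 -1.    ]
  -> (0.5002, -0.197, 0.0335) turn [ 0.1 -0.  -0.1] shift [-0.15  0.02  0.04] steps 0.0
```

Emit:
{"method": "play_rows", "body": {
  "commands": [
    [0, 0, 0, 0, -0.2, 0, 160],
    [0, 0, 0, 0, -0.4, 0, 160],
    [0, 0, 0, -0.1, -0.4, 0, 160],
    [0, 0, 0, -0.2, -0.4, -0.02, 160],
    [0, 0, 0, -0.2, -0.4, -0.02, 160]
  ]
}}

```text
clock: 47.35
ee_pos: [0.5007, -0.1975, 0.0375]
ee_rot: [0.472, -0.473, -0.526, 0.526]
wrist_force: [-0.0, -0.0, -2.4]
grip_width: 0.0507
```

Emit:
{"method": "play_rows", "body": {
  "commands": [
    [0, 0, 0, 0, 0.15, 0, 160],
    [0, 0, 0, 0, 0.28, 0, 160],
    [0, 0, 0, 0, 0.36, 0, 160],
    [0, 0, 0, 0, 0.4, 0, 160]
  ]
}}

```text
clock: 47.75
ee_pos: [0.5008, -0.1974, 0.0337]
ee_rot: [-0.472, 0.473, 0.526, -0.526]
wrist_force: [-1.6, 3.1, 5.0]
grip_width: 0.0506
```

Contact. I release, lift and clear off.

Emit:
{"method": "play_rows", "body": {
  "commands": [
    [0, 0, 0, 0, 0, 0, 110],
    [0, 0, 0, 0, 0, 0, 85],
    [0, 0, 0, 0, 0, 0, 75],
    [0, 0, 0, 0, 0, 0, 75],
    [0, 0, 0, 0, -3, 0, 75],
    [0, 0, 0, 0, -8, 0, 75],
    [0, 0, 0, 0, -13, 0, 75],
    [0, 0, 0, 0, -16, 0, 75],
    [0, 0, 0, 5, -16, -1, 75],
    [0, 0, 0, 10, -16, -2, 75],
    [0, 0, 0, 15, -16, -3, 75],
    [0, 0, 0, 20, -16, -4, 75]
  ]
}}

```text
clock: 48.95
ee_pos: [0.5187, 0.0037, 0.1938]
ee_rot: [-0.472, 0.474, 0.526, -0.525]
wrist_force: [0.4, 0.0, 0.3]
grip_width: 0.0663
```

Emit:
{"method": "play_rows", "body": {
  "commands": [
    [0, 0, 0, 4, 0, 0, 75],
    [0, 0, 0, 8, 0, 0, 75],
    [0, 0, 0, 12, 0, 0, 75],
    [0, 0, 0, 12, 0, 0, 75]
  ]
}}

```text
clock: 49.35
ee_pos: [0.5054, 0.1266, 0.1936]
ee_rot: [-0.471, 0.473, 0.527, -0.526]
wrist_force: [-0.2, -0.8, 0.7]
grip_width: 0.0661
```

```bash
python3 - <<'E'
from cmp import *
run([RED,BLUE])
im,_=imaging.get_image("top"); im2,_=imaging.get_image("side"); im0=np.load("top0.npz")["im"]
for z,n in((im,"T"),):
    pass
g=np.vstack([np.hstack([im0[120:230,160:460]]),im[120:230,160:460]]); cv2.imwrite("pics/fin.png",cv2.resize(g,None,fx=2.6,fy=2.6,interpolation=cv2.INTER_CUBIC)[:,:,::-1])
E
```

```text
top red [383.364  156.2012] [383.3173 156.1364] mm [0.1951 0.1322] mass 5896.0 6035.0
top blue [356.2367 161.1764] [356.5321 161.1957] mm [-0.0617 -0.8627] mass 3072.0 3112.0
side red [388.2876 195.8153] [388.2222 195.9902] mm [-0.8153 -0.0746] mass 5246.0 5089.0
side blue [363.8644 190.0126] [364.0451 190.1975] mm [-0.5034 -0.8465] mass 2293.0 2284.0
```

View pics/fin.png

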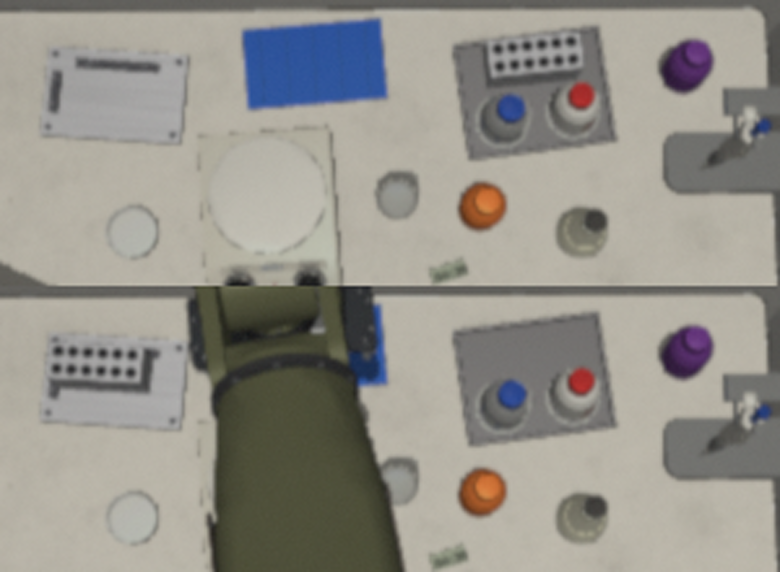

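The bottles are back on their rings, the block is on the stage, and the bystanders are unmoved. I'll run one numeric check of the block in the top view, then hand in.

```bash
python3 - <<'E'
from h import *
im,d=imaging.get_image("top"); w=cloud("top",d)
k=(abs(w[...,2]-.07)<.008)&(abs(w[...,0]-.53)<.06)&(abs(w[...,1]-.36)<.1)
uv=np.argwhere(k)[:,::-1]; print(k.sum(),"top z",np.median(w[k][:,2]),cv2.minAreaRect(onplane("top",uv,.07)[:,:2].astype(np.float32)),onplane("top",uv.mean(0),.07),"expected home .5317 .3639, -3.0 deg")
s=ctrl.sense(); print(s["wrist_force"],s["clock"])
E
```

```text
533 top z 0.06883912930948455 ((0.5306571125984192, 0.3646327257156372), (0.1108761578798294, 0.04548950493335724), 86.46045684814453) [[0.5308 0.3643 0.07  ]] expected home .5317 .3639, -3.0 deg
[-0.1336 -0.3752 -0.7502] 49.6
```

```bash
python3 -c "
from plant import ctrl
print(ctrl.finish_job())"
```

```text
the job is handed in; nothing more can be done
None
```

The job is done and handed in at about 50 s, in the order asked. Both bottles went to the mat, the block went onto the stage and was pushed against both stops and released, then each bottle went back to its spot in the tray.

- **Block:** After release, nudges into each stop (about 8 N in x, 22 N in y) met firm contact. The top camera put its centre within about 1 mm of home, turned about 0.5° from the stage, which is near measurement error. Its top read at 69 mm, against 70 mm when fully seated.
- **Bottles:** Compared with the first pictures, red is within 0.2 mm by the top camera and 0.8 mm by the side camera. Blue is about 0.9–1.0 mm off. Both stand upright.
- **One correction:** On its first return red was 2 mm off, so I gripped it again and moved it.
- **Disagreement:** The side camera read y about 4–6 mm lower than the top camera, so I checked it against the fingertips and used before/after comparisons for the final bottle check.
- **Bystanders:** The petri dish, flask and beaker look unmoved in the last picture, where the arm partly hides the beaker. The gripper is clear of everything.

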